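# Hook the feed cup out of the observation nest box

## Task

Take the yellow-handled hook rod from its stand and use it to fetch the small metal feed cup hanging deep in the open-topped nest box: catch the cup's wire loop, slide the cup gently along its bar until you feel the orange stop, and only there lift it off the bar and out of the box; never force it where it jams, and keep the fingers off the cup. Set the cup gently upright and wholly on the cork mat, and hang the rod back in its stand, leaving the jar, paper cup and screwdriver where they are.

Things in the scene. Friction and masses are not known exactly. Their poses are not given: they have to be found in the camera images.
- box: Fixed roofless pine nest box, 145 mm tall. Origin at table level under the cavity's centre; x points to the back wall (away from the robot at yaw 0), z up. Cavity x -39 to +39, y -52 to +52 mm; floor 10 mm up; walls 12 to 14 mm, a clear 5 mm window at +y. A rest board on the back wall (front face x = 23.6, top 44 mm up) backs the cup. Inside parts are slippery. Forces over 20 N do damage
- bar_mid (a point): Middle of the top of the steel bar the cup hangs on: it runs along the box's y from wall to wall at box x = 26.5 mm, 4 mm thick in x, 6 mm tall, top 68 mm above the table
- keeper_low (a point): Lower front edge, at the -y wall, of the fixed orange keeper over the bar (box x 21 to 39 mm). Going +y: a batten, underside 76 mm up (cup lifts only 4 mm); a 30 mm gap in it; a stop block reaching down past the bar's top. The gap's place is NOT measured: with the hanger against the stop the cup's origin is at box y = -6 to +26 mm. The cup starts under the batten; only in the gap can it come off
- cup: Loose open aluminium cup, 80 to 170 g, 38 (x) by 36 (y) by 28 mm tall, origin at the centre of its flat underside, z up. Hung on the bar it has the box's axes, its origin at box x = +4, y = -32 to -28, z = 13 to 15 mm (its foot swung back 4 to 5 degrees). It stands upright on its base, and hangs nearly level (2 to 3 degrees) from its loop
- loop (a point): Underside of the cup's wire loop, 49 mm over the cup's origin. The 4 mm wire lies in the cup's y-z plane: flat top 10 mm long along y, legs sloping out to the side walls at y = +-16.5, z = 26 mm. The window between cup rim (z = 28 mm) and this point is 21 mm high; hook it along x
- hanger (a point): Top of the cup's hanger, 57 mm over the cup's origin, 24 mm wide in y: a strap at cup x = 15 to 19 mm, bent over the bar, with a lip (x = 28 to 32 mm) going 8 mm down behind it: raise it over 8 mm to free it. It fits the gap when touching the stop or up to 5 mm short. Once off the bar draw the cup 17 to 20 mm towards box -x before lifting on, or it catches under the keeper
- rod_grip (a point): Centre of the yellow handle of the loose hook rod (120 g, steel): handle 24 (x) by 16 (y) by 60 mm tall; grasp from above, fingers closing along y. Under it a 30 mm square steel collar, underside 35 mm below this point; then a straight shank, 5.4 mm thick, on the handle's axis
- hook_end (a point): Corner of the rod's hook, on the wire's centre line, 140 mm below and 16 mm to +x (rod axes) of the handle's centre. The hook wire, 5.4 mm thick, runs level from the foot of the shank along +x to this point, then turns up 7 mm (centre lines; the tip's top is 9.7 mm above this point)
- stand: Fixed wooden rod stand, origin at table level on the parked rod's axis, x towards its back post (front face x = +38 mm). Shelf top 120 mm up, 10 mm thick, with a 14 mm slot along x, open at the shelf's front edge (x = -23), ending at x = +5 mm. Shank hangs in the slot, collar on the shelf, hook towards +x. Slide the rod out and in along x with the collar a few mm up. Mat and stand may swap sides
- mat: Fixed square cork mat, 110 by 110 mm, 6 mm thick; origin at the centre of its underside
- jar: Bystander: loose amber jar with white cap, 52 mm across, 75 mm tall; origin at the centre of its underside
- papercup: Bystander: loose white paper cup, 68 mm across, 65 mm tall; origin at the centre of its underside
- driver: Bystander: loose yellow-handled screwdriver lying on the table between robot and box, about 200 mm long along its x; origin at the middle of its length
There are look-alikes about, which are no part of the job. Several things have the shape of the mat; the one meant has the colours described above. Leave any purple look-alike of the part that bears rod_grip alone.

How it is judged:
By the outcome, as a careful person would: the job done as asked, in the order asked, and still so for the second after the job is handed in, with the robot touching nothing.
It also fails if it takes over 72 s, if anything falls off the work surface, if the arm or the gripper's body presses on something with over 40 N, if the wrist force passes 120 N, or if a joint passes its speed limit or range.

## Robot

A 7-joint arm with a two-finger parallel gripper is mounted at the origin on the work surface. World frame = base frame: x ahead of the robot, y to its left, z up, the work surface at z = 0. Lengths are in mm, angles in degrees, forces in N, time in s.
With the tool pointing down it reaches from about 400 to 900 mm from the base axis. Payload 5.6 kg.
Tool frame: the origin (TCP) lies on the mounting face of the last link; the fingertips stand 190 mm ahead of it and the grasp point (between the pads) lies ctrl.hold_point_z ahead of it (ctrl.hold_point_z is the distance from the TCP to the grasp point, in mm); x points along the fingers, z is the direction in which the jaws open and shut, and the axes are right-handed (so a half turn about x gives the same grasp; the last joint's range is limited). The gripper opens to 92 mm and grips with 3 to 60 N. Pads are 20 mm wide; open, the fingers measure 128 mm over their backs; the gripper's body (75 mm by 189 mm) begins 69 mm behind the grasp point.
Start: joints at [-68.64, 26.786, -0.665, 91.828, 0.344, 61.387, -3.226], TCP at [262.581, 594.603, 404.692] pointing down, gripper open.
Joint ranges: [-144.91, 144.91], [-17.63, 115.5], [-89.93, 88.59], [15.96, 139.68], [-74.01, 254.01], [8.47, 105.57], [-167.45, 167.45]. Speed limits (degrees/s): [147.25, 147.25, 180, 180, 180, 180, 180].

## Interface

Orientations are given as a 3x3 rotation matrix whose columns are the frame's x, y, z axes.
In Python, from station import telemetry, cams, job, ctrl gives the robot as it stands.
- The arm moves only by the shell command python3 -m handwheel 'ROWS' [FORCE]. ROWS is JSON, a list of rows, each an object of numbers: "rx", "ry", "rz": the turn, a rotation vector about the tool's x, y, z in units of 10 degrees (1.0 is 10 degrees); "dx", "dy", "dz": the shift along the tool's x, y, z in units of 30 mm (1.0 is 30 mm); "hand": the opening, from 0 (shut) to 1 (fully open). In form: [{"rx": .., "ry": .., "rz": .., "dx": .., "dy": .., "dz": .., "hand": ..}, ...]. A call has 1 to 20 rows; each row shifts and turns the commanded pose from where the row before left it, along the tool's axes as they then stand; what a row does not reach is not made up. A row lasts 1/8 s, in which the tool goes at most 62.5 mm and 10.7 degrees, less where a joint would pass 70% of its speed; a pose out of reach is approached as far as the arm can. A call is refused whole if a number of a shift passes 1 or a number of a turn 1, either way. A call with a gripper value outside its range is refused whole. The fingers move at their own pace and stop on an object; FORCE is the grip in N (left out, the last holds). Time passes only in rows, so rows that do not move let the fingers close. It gives the time, the measured TCP pose, the force and the opening at its end, in the units of the state.
- telemetry.observe(): the state, without advancing time (a new reading comes with each control period).
- cams.read_camera(name): name is "scene" or "top"; returns the picture (400x640x3 uint8, red, green, blue); there is no depth.
- cams.calibration(name): a dict with "camera_matrix" (3x3 intrinsics, pixels), "dist" ([k1, k2, p1, p2, k3] as OpenCV has them; the pictures are not rectified), "R" (3x3) and "t" (3): a world point X has camera coordinates R X + t. Camera axes: x right, y down, z forward; pixel columns grow to the right and rows downward; lengths in mm; the calibration is good to about 2 mm. A picture is of the moment at which its call begins. calibration takes no time and is no camera call.
- job.sign_off(): hands the job in, once; it reports no verdict.
The state is a dict: "time_s": time; "qpos": joint angles; "qd": joint speeds; "joint_efforts": joint torques, N m; "tool_pos": TCP position; "ee_rot": TCP orientation; "ft_force": force on the tool from outside, world axes, zero at the start; "moment": the same for the moment, N m; "opening": finger opening in mm.
Only numpy, scipy, OpenCV 4.12 (cv2) and the standard library are available. Lean on these libraries where they do the work, as an engineer would, in place of code of your own. Each camera call takes 0.05 s, during which the arm holds its last target. There are 200 camera calls.

## Working session

There is one attempt and no reset: what is moved stays moved. The work goes in short steps, Python scripts to look and compute and a shell command to move; the robot and the scene stay as the last step left them, time stands still between calls to the robot, and variables do not carry over. Pictures are saved under pics/ and viewed, about 8 in all and at most 12, crops included, and the job is handed in when it is done.

```bash
ls; mkdir -p pics; python3 - <<'E'
from station import telemetry,cams,ctrl
import cv2,numpy as np
s=telemetry.observe()
print(s['time_s'],s['tool_pos'],np.round(s['ee_rot'],3),s['opening'],ctrl.hold_point_z,s['ft_force'])
for n in('scene','top'):
    im=cams.read_camera(n);cv2.imwrite(f'pics/{n}0.png',im[:,:,::-1]);c=cams.calibration(n);print(n,c)
E
```

```text
pics
0.0 [262.50326787 594.36353744 403.76087075] [[-0.001 -0.915  0.404]
 [-0.002  0.404  0.915]
 [-1.    -0.    -0.002]] 91.66282046998495 171.4 [ 0.31547629  0.57981764 -0.39335618]
scene {'camera_matrix': array([[497.809506  ,   0.        , 314.01327318],
       [  0.        , 497.809506  , 195.32895623],
       [  0.        ,   0.        ,   1.        ]]), 'dist': array([0.02734007, 0.        , 0.        , 0.        , 0.        ]), 'R': array([[-0.2743588 ,  0.96155072,  0.01214309],
       [ 0.6321356 ,  0.18985408, -0.75123898],
       [-0.7246598 , -0.19843294, -0.65991859]]), 't': array([  84.22602834, -278.52181001, 1710.31890625])}
top {'camera_matrix': array([[402.83850446,   0.        , 318.98441581],
       [  0.        , 402.83850446, 202.68741077],
       [  0.        ,   0.        ,   1.        ]]), 'dist': array([-0.01603147,  0.        ,  0.        ,  0.        ,  0.        ]), 'R': array([[ 2.07387335e-04, -9.99763815e-01,  2.17318117e-02],
       [-9.95847095e-01, -2.18496994e-03, -9.10153205e-02],
       [ 9.10413074e-02, -2.16226861e-02, -9.95612344e-01]]), 't': array([ 53.20185637, 548.72223376, 895.54908298])}
```

View pics/scene0.png

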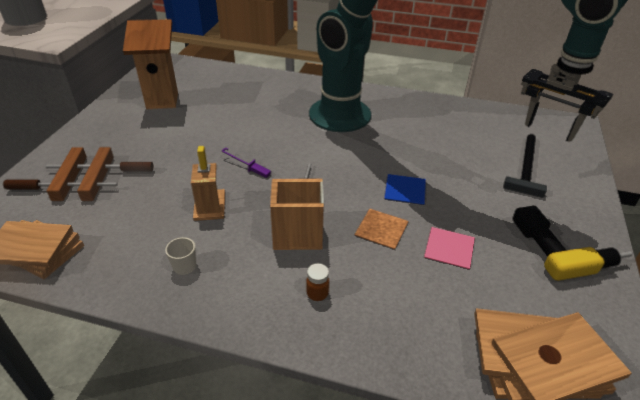

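View pics/top0.png

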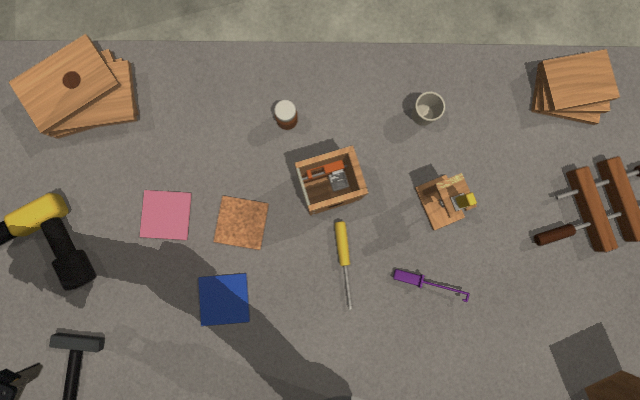

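Candidates for the rod's handle: the yellow handle standing in the wooden stand (top 466,200; scene 202,158), the purple hooked look-alike lying on the table (top 430,283), the screwdriver's yellow handle (top 343,243) and the drill (top 35,215). I choose the one in the stand. For the mat, I choose the cork one (top 241,222), not the pink or blue. Next I check these in close crops.

```bash
python3 - <<'E'
import cv2
a=cv2.imread('pics/top0.png')[135:255,280:500];cv2.imwrite('pics/c1.png',cv2.resize(a,None,fx=3.6,fy=3.6,interpolation=cv2.INTER_CUBIC))
a=cv2.imread('pics/scene0.png')[140:260,180:340];cv2.imwrite('pics/c2.png',cv2.resize(a,None,fx=5,fy=5,interpolation=cv2.INTER_CUBIC))
E
```

```text
(no output)
```

View pics/c1.png

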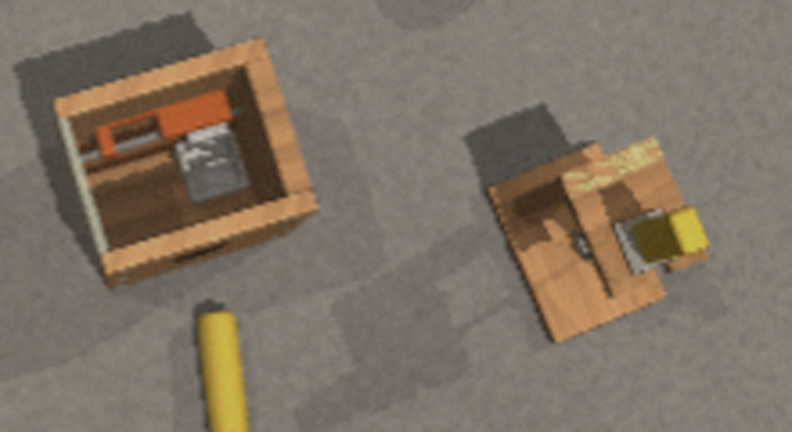

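View pics/c2.png

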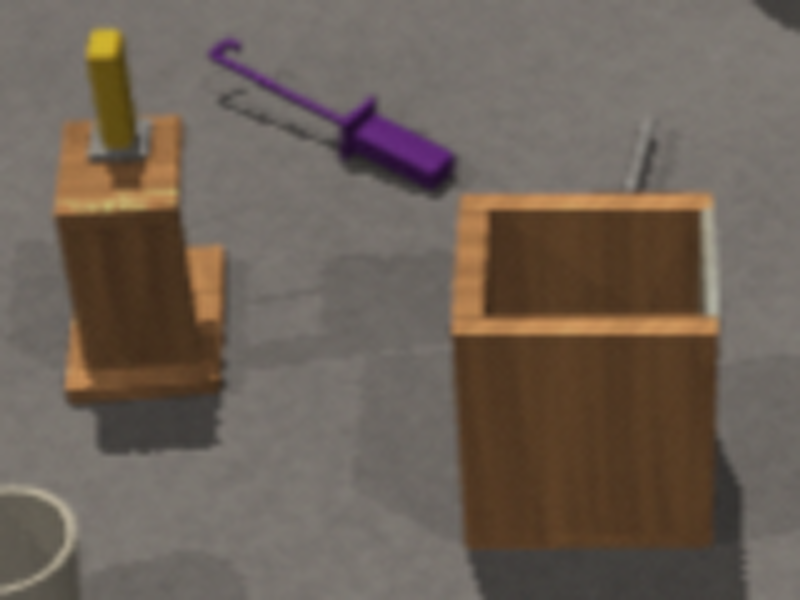

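The crops show the upright yellow handle (c1 688,230) on a steel collar on the stand's shelf, with the hook towards the post. The cup is in the box at c1 (210,160), under the long orange batten. The gap is at c1 about 118-160 and the stop at c1 105,140.

```bash
cat > h.py <<'E'
import numpy as np,cv2
from station import telemetry,cams,ctrl
from scipy.optimize import least_squares
def proj(n,P):
    c=cams.calibration(n)
    r,_=cv2.Rodrigues(c['R']);return cv2.projectPoints(np.array(P,float).reshape(-1,1,3),r,c['t'],c['camera_matrix'],c['dist'])[0].reshape(-1,2)
def ray(n,uv,z):
    c=cams.calibration(n);u=cv2.undistortPoints(np.array([[uv]],float),c['camera_matrix'],c['dist'])[0,0]
    d=c['R'].T@np.r_[u,1];o=-c['R'].T@c['t'];return o+d*(z-o[2])/d[2]
def W(p,P):
    c,s=np.cos(p[2]),np.sin(p[2]);P=np.atleast_2d(np.array(P,float))
    return np.c_[p[0]+c*P[:,0]-s*P[:,1],p[1]+s*P[:,0]+c*P[:,1],P[:,2]]
def fit(obs,p0):  # obs: list (cam, uv, localpoint)
    f=lambda p:np.concatenate([(proj(n,W(p,P))[0]-uv) for n,uv,P in obs])
    r=least_squares(f,p0,loss='soft_l1');return r.x,f(r.x).reshape(-1,2)
c1=lambda u,v:(280+(u+.5)/3.6-.5,135+(v+.5)/3.6-.5)
c2=lambda u,v:(180+(u+.5)/5-.5,140+(v+.5)/5-.5)
E
python3 - <<'E'
from h import *
np.set_printoptions(suppress=True,precision=2)
T,S='top','scene'
o=[(T,c1(72,117),(39,52,145)),(T,c1(247,68),(39,-52,145)),(T,c1(277,193),(-39,-52,145)),(T,c1(105,248),(-39,52,145)),
(S,c2(488,212),(-39,-52,145)),(S,c2(703,210),(-39,52,145)),(S,c2(703,318),(39,52,145)),(S,c2(485,318),(39,-52,145))]
p,r=fit(o,[580,0,.28]);print('box',p[:2],np.degrees(p[2]));print(r.T)
for n,k in((T,c1),(S,c2)):
  for P in [(26.5,0,68),(21,-52,76),(4,-30,14),(4,-30,42)]: print(n,P,(proj(n,W(p,P))[0]))
o=[(T,c1(670,213),(12,8,185)),(T,c1(697,209),(12,-8,185)),(T,c1(707,245),(-12,-8,185)),(T,c1(680,252),(-12,8,185)),
(S,c2(106,36),(0,0,185)),(S,c2(90,157),(15,-15,120)),(S,c2(145,155),(15,15,120)),(T,c1(615,220),(15,15,120)),(T,c1(635,272),(-15,15,120))]
q,r=fit(o,[560,-260,.3]);print('stand',q[:2],np.degrees(q[2]));print(r.T)
o=[(T,a,b) for a,b in zip([(221,196),(268,200),(262,249),(214,243)],[(55,55,6),(55,-55,6),(-55,-55,6),(-55,55,6)])]
m,r=fit(o,[500,200,0]);print('mat',m[:2],np.degrees(m[2]));print(r.T)
print('jar',ray(T,(286,105),75),'pc',ray(T,(430,104),65),'drv',ray(T,(341,222),12),ray(T,(349,307),4))
for n in(T,S): print(n,'post',proj(n,W(q,[(38,-20,120),(38,20,120),(-23,-20,120),(-23,20,120)])))
E
```

```text
box [587.67  38.99] 16.387481487140228
[[-2.37 -1.22  1.7  -0.62 -0.26 -0.46  0.1  -1.27]
 [-0.78 -1.37  0.89  0.17 -0.87 -0.29 -0.37 -0.53]]
top (26.5, 0, 68) [322.79 171.6 ]
top (21, -52, 76) [346.53 166.81]
top (4, -30, 14) [337.19 181.15]
top (4, -30, 42) [338.01 179.35]
scene (26.5, 0, 68) [298.21 222.76]
scene (21, -52, 76) [276.81 218.76]
scene (4, -30, 14) [286.71 231.72]
scene (4, -30, 42) [286.45 223.85]
stand [ 542.21 -232.18] 734.5658670839139
[[-0.58 -0.14  0.64  0.18 -1.49 -1.73 -0.98 -0.94 -2.46]
 [-0.12 -1.08  1.05  1.2   0.8   0.64  1.34  0.94  0.52]]
mat [505.23 233.12] -6.432305853475007
[[-0.19 -0.13 -0.04  0.38]
 [-0.26  1.13 -0.57  0.01]]
jar [760.17 127.75  75.  ] pc [ 768.63 -195.23   65.  ] drv [505.16   2.76  12.  ] [311.12 -15.3    4.  ]
top post [[462.47 181.84]
 [444.15 186.59]
 [470.74 210.23]
 [452.34 215.07]]
scene post [[192.03 177.29]
 [207.92 177.69]
 [196.89 162.52]
 [212.21 162.9 ]]
```

```bash
cat > ov.py <<'E'
from h import *
def ov(ims,crops,lines,out,f):
    tiles=[]
    for n,(x0,y0,x1,y1) in crops:
        a=cv2.resize(ims[n][y0:y1,x0:x1],None,fx=f,fy=f,interpolation=cv2.INTER_CUBIC)
        for col,P in lines:
            q=(proj(n,P)-[x0,y0]+.5)*f-.5
            cv2.polylines(a,[np.round(q*8).astype(np.int32).reshape(-1,1,2)],False,col,1,cv2.LINE_AA,3)
        tiles.append(a)
    cv2.imwrite(out,np.vstack(tiles))
def rect(p,xa,xb,ya,yb,z): return W(p,[(xa,ya,z),(xb,ya,z),(xb,yb,z),(xa,yb,z),(xa,ya,z)])
E
python3 - <<'E'
from ov import *
ims={n:cv2.imread(f'pics/{n}0.png') for n in('top','scene')}
b=(587.67,38.99,np.radians(16.39));q=(542.2,-232.2,np.radians(14.57))
L=[((255,255,0),rect(b,-39,39,-52,52,145)),((0,255,0),rect(b,-39,39,-52,52,10)),((255,0,255),W(b,[(21,-52,76),(21,52,76)])),((0,0,255),W(b,[(24.5,-52,68),(24.5,52,68)])),
((255,0,255),rect(q,-12,12,-8,8,185)),((255,255,0),rect(q,-15,15,-15,15,120)),((0,255,0),W(q,[(38,-15,120),(38,15,120)])),((0,0,255),W(q,[(-23,15,120),(-23,-15,120)]))]
ov(ims,[('top',(285,140,485,230)),('scene',(180,140,340,212))],L,'pics/o0_.png',4)if 0 else None
ov(ims,[('top',(287,140,485,215))],L,'pics/a.png',4);ov(ims,[('scene',(180,140,378,210))],L,'pics/b.png',4)
cv2.imwrite('pics/o1.png',np.vstack([cv2.imread('pics/a.png'),cv2.imread('pics/b.png')]))
E
```

```text
(no output)
```

View pics/o1.png

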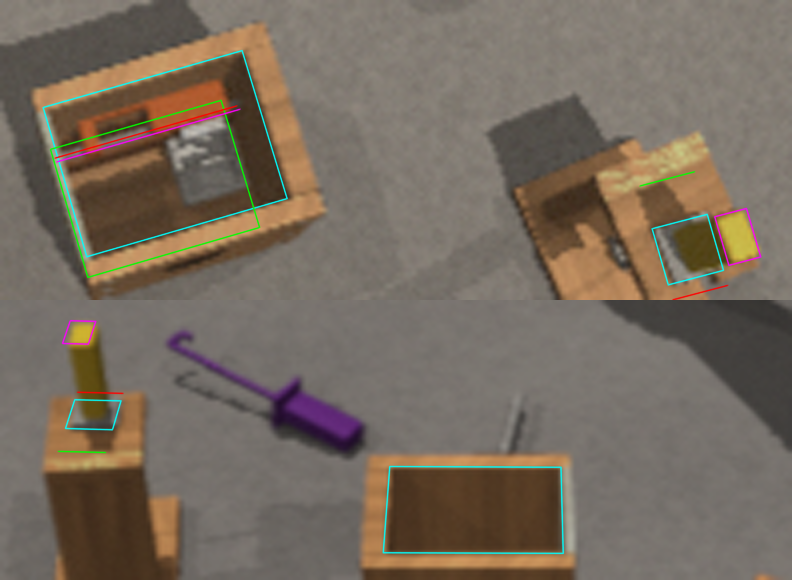

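The stand's yaw was misread: its long edges give about 23.5°, not 14.6°. I'll refine the box rim by image gradient and the handle by colour, in the top camera.

```bash
python3 - <<'E'
from h import *
from scipy.optimize import minimize
im=cv2.imread('pics/top0.png');g=cv2.GaussianBlur(im[:,:,2].astype(np.float32),(0,0),.7)
def samp(P):
    q=proj('top',P).astype(np.float32);return cv2.remap(g,q[:,0].reshape(-1,1),q[:,1].reshape(-1,1),cv2.INTER_CUBIC)[:,0]
t=np.linspace(-.9,.9,40)
def E(p,d=2.5):
    tot=0
    for a,b,dx,dy in[(39+0*t,52*t,1,0),(-39+0*t,52*t,-1,0),(39*t,-52+0*t,0,-1)]:
        o=samp(W(p,np.c_[a+d*dx,b+d*dy,145+0*a]));i=samp(W(p,np.c_[a-d*dx,b-d*dy,145+0*a]))
        tot-=np.clip(o-i,-20,60).sum()
    return tot
best=min((minimize(E,[587+i,38+j,np.radians(y)],method='Nelder-Mead') for i in(-4,0,4) for j in(-6,-3,0) for y in(14.5,16,17)),key=lambda r:r.fun)
b=best.x;print('box',b[:2],np.degrees(b[2]),best.fun)
hsv=cv2.cvtColor(im,cv2.COLOR_BGR2HSV);x0,y0=455,185
s=hsv[185:220,455:485];m=(s[...,0]>20)&(s[...,0]<32)&(s[...,1]>150)&(s[...,2]>140)
v,u=np.nonzero(m);print(m.sum(),u.mean()+x0,v.mean()+y0,ray('top',(u.mean()+x0,v.mean()+y0),185))
pts=np.c_[u,v].astype(np.int32);print(cv2.minAreaRect(pts))
s=cv2.cvtColor(cv2.imread('pics/scene0.png'),cv2.COLOR_BGR2HSV)[140:175,190:215];m=(s[...,0]>20)&(s[...,0]<32)&(s[...,1]>150);v,u=np.nonzero(m)
print('scene yellow',m.sum(),u.min()+190,u.max()+190,v.min()+140,v.max()+140,[(r+140,u[v==r].mean()+190) for r in range(5,28,4)])
q=(*ray('top',(466.5,199),185)[:2],np.radians(23.5))
print(proj('scene',W(q,[(0,0,185),(0,0,155),(0,0,125)])))
print('keeper in box y from top img: gap L/R edge', [ (np.array(ray('top',c1(*k),76))[:2]-b[:2])@[-np.sin(b[2]),np.cos(b[2])] for k in((118,150),(160,135),(100,155),(233,112))])
E
```

```text
Traceback (most recent call last):
  File "h.py", line 5, in proj
    c=cams.calibration(n)
ValueError: time passes only in moves, steps and waits
```

```bash
sed -i "s/^def proj/import functools\ncal=functools.lru_cache(cams.calibration)\ndef proj/; s/c=cams.calibration(n)/c=cal(n)/" h.py
cat > ref.py <<'E'
from h import *
from scipy.optimize import minimize
im=cv2.imread('pics/top0.png');g=cv2.GaussianBlur(im[:,:,2].astype(np.float32),(0,0),.7)
def samp(P):
    q=proj('top',P).astype(np.float32);return cv2.remap(g,q[:,0].reshape(-1,1),q[:,1].reshape(-1,1),cv2.INTER_CUBIC)[:,0]
t=np.linspace(-.9,.9,40)
def E(p,d=2.5):
    tot=0
    for a,b,dx,dy in[(39+0*t,52*t,1,0),(-39+0*t,52*t,-1,0),(39*t,-52+0*t,0,-1)]:
        o=samp(W(p,np.c_[a+d*dx,b+d*dy,145+0*a]));i=samp(W(p,np.c_[a-d*dx,b-d*dy,145+0*a]))
        tot-=np.clip(o-i,-20,60).sum()
    return tot
best=min((minimize(E,[587+i,38+j,np.radians(y)],method='Nelder-Mead') for i in(-4,0,4) for j in(-6,-3,0) for y in(14.5,16,17)),key=lambda r:r.fun)
b=best.x;print('box',b[:2],np.degrees(b[2]),best.fun)
hsv=cv2.cvtColor(im,cv2.COLOR_BGR2HSV);x0,y0=455,185
s=hsv[185:220,455:485];m=(s[...,0]>20)&(s[...,0]<32)&(s[...,1]>150)&(s[...,2]>140)
v,u=np.nonzero(m);print(m.sum(),u.mean()+x0,v.mean()+y0,ray('top',(u.mean()+x0,v.mean()+y0),185))
print(cv2.minAreaRect(np.c_[u,v].astype(np.int32)))
s=cv2.cvtColor(cv2.imread('pics/scene0.png'),cv2.COLOR_BGR2HSV)[140:175,190:215];m2=(s[...,0]>20)&(s[...,0]<32)&(s[...,1]>150);v2,u2=np.nonzero(m2)
print('scene yellow',u2.min()+190,u2.max()+190,v2.min()+140,v2.max()+140,[(r+140,u2[v2==r].mean()+190) for r in range(6,28,4)])
q=(*ray('top',(u.mean()+x0,v.mean()+y0),185)[:2],np.radians(23.5))
print(proj('scene',W(q,[(0,0,185),(0,0,155),(0,0,125)])))
print('keeper y (gap hi, gap lo, stop end, -y end)', [ (ray('top',c1(*k),76)[:2]-b[:2])@[-np.sin(b[2]),np.cos(b[2])] for k in((118,150),(160,135),(100,155),(233,112))])
E
python3 ref.py
```

```text
box [587.33478284  36.42017936] 15.510303840435991 -7200.0
87 470.86206896551727 198.75862068965517 [ 542.12807442 -232.07943019  185.        ]
((15.896551132202148, 13.741379737854004), (12.070197105407715, 7.056423187255859), 68.19859313964844)
scene yellow 198 206 146 168 [(146, np.float64(201.0)), (150, np.float64(200.5)), (154, np.float64(201.0)), (158, np.float64(202.0)), (162, np.float64(202.5)), (166, np.float64(203.5))]
[[199.36595074 147.58403425]
 [201.03650535 157.24910722]
 [202.6527655  166.61242451]]
keeper y (gap hi, gap lo, stop end, -y end) [np.float64(27.87152161401842), np.float64(1.0138943026454035), np.float64(39.12583674786934), np.float64(-45.36565907746796)]
```

Stand rod axis is about (542,-231.5) with yaw about 22.5°. The scene view agrees within about 1 px. Box is about (587,37) with yaw 15.5°. Keeper gap is about box y 0 to 28, so I expect the cup's origin near y = 16 at the stop. First I move over the stand.

```bash
cat > to.py <<'E'
import sys;from h import *
def rep(x=None,y=None,z=None,yaw=None):
    s=telemetry.observe();R=np.array(s['ee_rot']);p=np.array(s['tool_pos']);a=np.degrees(np.arctan2(-R[0,2],R[1,2]))
    f=np.array(s['ft_force']);print('t %.2f'%s['time_s'],'tcp',p.round(1),'yaw %.1f'%a,'tilt',R[2,1:].round(3),'F',f.round(2),'M',np.round(s['moment'],2),'open %.1f'%s['opening'])
    if x is not None:
        ya=np.radians(yaw);d=np.array([x,y,z])-p
        print('rx %.2f'%((a-yaw)/10),'then dx %.2f dy %.2f dz %.2f'%(-d[2]/30,-(d[0]*np.cos(ya)+d[1]*np.sin(ya))/30,(-d[0]*np.sin(ya)+d[1]*np.cos(ya))/30))
if __name__=='__main__': rep(*map(float,sys.argv[1:]))
E
python3 -m handwheel '[{"rx":-0.92},{"rx":-0.92},{"rx":-0.92},{"rx":-0.92},{"rx":-0.92}]' 40; python3 to.py 542 -231.5 404 22.5
```

```text
t 0.10 tcp [262.5 594.4 403.8] yaw -23.8 tilt [-0.    -0.002] F [-0.64  0.22 -0.8 ] M [-0.01  0.01 -0.04] open 91.8
rx -4.63 then dx -0.01 dy 1.93 dz -29.00invalid input at $[0]: expected keys rx, ry, rz, dx, dy, dz, hand
```

```bash
python3 -m handwheel '[{"rx":-0.92,"ry":0,"rz":0,"dx":0,"dy":0,"dz":0,"hand":1},{"rx":-0.92,"ry":0,"rz":0,"dx":0,"dy":0,"dz":0,"hand":1},{"rx":-0.92,"ry":0,"rz":0,"dx":0,"dy":0,"dz":0,"hand":1},{"rx":-0.92,"ry":0,"rz":0,"dx":0,"dy":0,"dz":0,"hand":1},{"rx":-0.92,"ry":0,"rz":0,"dx":0,"dy":0,"dz":0,"hand":1},{"rx":0,"ry":0,"rz":0,"dx":0,"dy":0.1,"dz":-1,"hand":1},{"rx":0,"ry":0,"rz":0,"dx":0,"dy":0.1,"dz":-1,"hand":1},{"rx":0,"ry":0,"rz":0,"dx":0,"dy":0.1,"dz":-1,"hand":1},{"rx":0,"ry":0,"rz":0,"dx":0,"dy":0.1,"dz":-1,"hand":1},{"rx":0,"ry":0,"rz":0,"dx":0,"dy":0.1,"dz":-1,"hand":1},{"rx":0,"ry":0,"rz":0,"dx":0,"dy":0.1,"dz":-1,"hand":1},{"rx":0,"ry":0,"rz":0,"dx":0,"dy":0.1,"dz":-1,"hand":1},{"rx":0,"ry":0,"rz":0,"dx":0,"dy":0.1,"dz":-1,"hand":1},{"rx":0,"ry":0,"rz":0,"dx":0,"dy":0.1,"dz":-1,"hand":1},{"rx":0,"ry":0,"rz":0,"dx":0,"dy":0.1,"dz":-1,"hand":1},{"rx":0,"ry":0,"rz":0,"dx":0,"dy":0.1,"dz":-1,"hand":1},{"rx":0,"ry":0,"rz":0,"dx":0,"dy":0.1,"dz":-1,"hand":1},{"rx":0,"ry":0,"rz":0,"dx":0,"dy":0.1,"dz":-1,"hand":1},{"rx":0,"ry":0,"rz":0,"dx":0,"dy":0.1,"dz":-1,"hand":1}]' 40; python3 to.py 542 -231.5 404 22.5
```

```text
time_s: 2.48
tool_pos: [382.2, 188.8, 404.5]
ee_rot: [[-0.0, -0.926, -0.377], [-0.0, -0.377, 0.926], [-1.0, 0.0, -0.0]]
ft_force: [0.6, -0.1, -0.7]
opening: 91.9
t 2.48 tcp [382.2 188.8 404.5] yaw 22.2 tilt [ 0. -0.] F [ 0.64 -0.12 -0.69] M [0.06 0.01 0.03] open 91.9
rx -0.03 then dx 0.02 dy 0.44 dz -14.98
```

```bash
python3 -m handwheel '[{"rx":-0.03,"ry":0,"rz":0,"dx":0,"dy":0.03,"dz":-1,"hand":1},{"rx":0,"ry":0,"rz":0,"dx":0,"dy":0.03,"dz":-1,"hand":1},{"rx":0,"ry":0,"rz":0,"dx":0,"dy":0.03,"dz":-1,"hand":1},{"rx":0,"ry":0,"rz":0,"dx":0,"dy":0.03,"dz":-1,"hand":1},{"rx":0,"ry":0,"rz":0,"dx":0,"dy":0.03,"dz":-1,"hand":1},{"rx":0,"ry":0,"rz":0,"dx":0,"dy":0.03,"dz":-1,"hand":1},{"rx":0,"ry":0,"rz":0,"dx":0,"dy":0.03,"dz":-1,"hand":1},{"rx":0,"ry":0,"rz":0,"dx":0,"dy":0.03,"dz":-1,"hand":1},{"rx":0,"ry":0,"rz":0,"dx":0,"dy":0.03,"dz":-1,"hand":1},{"rx":0,"ry":0,"rz":0,"dx":0,"dy":0.03,"dz":-1,"hand":1},{"rx":0,"ry":0,"rz":0,"dx":0,"dy":0.03,"dz":-1,"hand":1},{"rx":0,"ry":0,"rz":0,"dx":0,"dy":0.03,"dz":-1,"hand":1},{"rx":0,"ry":0,"rz":0,"dx":0,"dy":0.03,"dz":-1,"hand":1},{"rx":0,"ry":0,"rz":0,"dx":0,"dy":0.03,"dz":-1,"hand":1},{"rx":0,"ry":0,"rz":0,"dx":0,"dy":0.03,"dz":-0.98,"hand":1},{"rx":0,"ry":0,"rz":0,"dx":0,"dy":0,"dz":0,"hand":1}]'; python3 to.py 542 -231.5 328 22.5
python3 - <<'E'
from h import *
im={n:cams.read_camera(n)[:,:,::-1] for n in('scene','top')}
a=cv2.resize(im['top'][130:280,390:560],None,fx=4,fy=4,interpolation=cv2.INTER_CUBIC)[:, :400*1]
a=cv2.resize(im['top'][140:260,400:530],(520,480),interpolation=cv2.INTER_CUBIC)[:,:400];b=cv2.resize(im['scene'][90:210,150:250],(400,480),interpolation=cv2.INTER_CUBIC)
cv2.imwrite('pics/over.png',np.hstack([a,b]))
E
```

```text
time_s: 4.47
tool_pos: [541.2, -232.7, 404.1]
ee_rot: [[-0.001, -0.925, -0.379], [-0.001, -0.379, 0.925], [-1.0, 0.001, -0.001]]
ft_force: [0.1, 0.2, -0.4]
opening: 92.3
t 4.47 tcp [ 541.2 -232.7  404.1] yaw 22.3 tilt [ 0.001 -0.001] F [ 0.1   0.15 -0.38] M [0.1  0.04 0.04] open 92.3
rx -0.02 then dx 2.54 dy -0.04 dz 0.02
```

View pics/over.png

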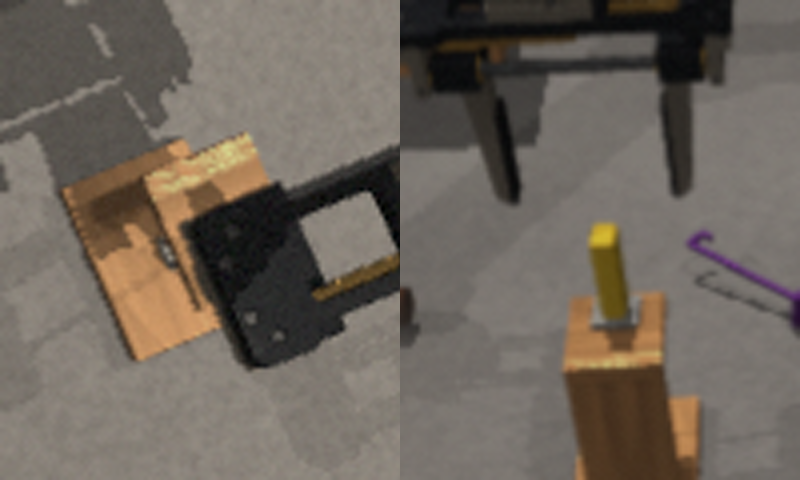

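The right half shows the fingers (tips at 515,200 and 680,190) straddling the handle (605,235), with the jaws roughly parallel to the stand. I descend and close.

```bash
python3 -m handwheel '[{"rx":0,"ry":0,"rz":0,"dx":0.6,"dy":-0.04,"dz":0.03,"hand":1},{"rx":0,"ry":0,"rz":0,"dx":0.6,"dy":0,"dz":0,"hand":1},{"rx":0,"ry":0,"rz":0,"dx":0.6,"dy":0,"dz":0,"hand":1},{"rx":0,"ry":0,"rz":0,"dx":0.5,"dy":0,"dz":0,"hand":1},{"rx":0,"ry":0,"rz":0,"dx":0.24,"dy":0,"dz":0,"hand":1},{"rx":0,"ry":0,"rz":0,"dx":0,"dy":0,"dz":0,"hand":0.3},{"rx":0,"ry":0,"rz":0,"dx":0,"dy":0,"dz":0,"hand":0.3},{"rx":0,"ry":0,"rz":0,"dx":0,"dy":0,"dz":0,"hand":0.3},{"rx":0,"ry":0,"rz":0,"dx":0,"dy":0,"dz":0,"hand":0.3},{"rx":0,"ry":0,"rz":0,"dx":0,"dy":0,"dz":0,"hand":0.3}]' 6; python3 to.py 542 -231.5 328 22.5
```

```text
time_s: 5.82
tool_pos: [542.2, -229.4, 328.7]
ee_rot: [[0.001, -0.924, -0.382], [-0.0, -0.382, 0.924], [-1.0, -0.0, -0.0]]
ft_force: [0.2, -0.6, 0.3]
opening: 43.8
t 5.83 tcp [ 542.2 -229.4  328.7] yaw 22.5 tilt [-0. -0.] F [ 0.19 -0.61  0.26] M [0.06 0.04 0.01] open 43.8
rx -0.00 then dx 0.02 dy 0.03 dz -0.06
```

```bash
python3 -m handwheel '[{"rx":0,"ry":0,"rz":0,"dx":0,"dy":0,"dz":-0.06,"hand":0},{"rx":0,"ry":0,"rz":0,"dx":0,"dy":0,"dz":0,"hand":0},{"rx":0,"ry":0,"rz":0,"dx":0,"dy":0,"dz":0,"hand":0},{"rx":0,"ry":0,"rz":0,"dx":0,"dy":0,"dz":0,"hand":0},{"rx":0,"ry":0,"rz":0,"dx":0,"dy":0,"dz":0,"hand":0}]' 6; python3 to.py; python3 -m handwheel '[{"rx":0,"ry":0,"rz":0,"dx":0,"dy":0,"dz":0,"hand":0},{"rx":0,"ry":0,"rz":0,"dx":0,"dy":0,"dz":0,"hand":0},{"rx":0,"ry":0,"rz":0,"dx":0,"dy":0,"dz":0,"hand":0}]' 45; python3 to.py 542 -231.5 328 22.5
```

```text
time_s: 6.45
tool_pos: [542.9, -231.1, 328.5]
ee_rot: [[0.0, -0.924, -0.382], [-0.0, -0.382, 0.924], [-1.0, -0.0, -0.0]]
ft_force: [0.3, -0.7, -0.8]
opening: 16.1
t 6.45 tcp [ 542.9 -231.1  328.5] yaw 22.5 tilt [-0. -0.] F [ 0.26 -0.69 -0.78] M [-0.05 -0.07 -0.07] open 16.1
time_s: 6.82
tool_pos: [542.8, -231.1, 328.5]
ee_rot: [[0.0, -0.924, -0.382], [-0.0, -0.382, 0.924], [-1.0, -0.0, -0.0]]
ft_force: [0.5, 0.0, 0.2]
opening: 15.8
t 6.83 tcp [ 542.8 -231.1  328.5] yaw 22.5 tilt [-0. -0.] F [0.52 0.03 0.23] M [-0.1  -0.12 -0.04] open 15.8
rx -0.00 then dx 0.02 dy 0.03 dz -0.00
```

```bash
python3 -m handwheel '[{"rx":0,"ry":0,"rz":0,"dx":-0.1,"dy":0,"dz":0,"hand":0},{"rx":0,"ry":0,"rz":0,"dx":-0.1,"dy":0,"dz":0,"hand":0},{"rx":0,"ry":0,"rz":0,"dx":0,"dy":0,"dz":0,"hand":0}]'; python3 to.py;python3 -m handwheel '[{"rx":0,"ry":0,"rz":0,"dx":0,"dy":0.3,"dz":0,"hand":0},{"rx":0,"ry":0,"rz":0,"dx":0,"dy":0.4,"dz":0,"hand":0},{"rx":0,"ry":0,"rz":0,"dx":0,"dy":0.4,"dz":0,"hand":0},{"rx":0,"ry":0,"rz":0,"dx":0,"dy":0.4,"dz":0,"hand":0},{"rx":0,"ry":0,"rz":0,"dx":0,"dy":0.4,"dz":0,"hand":0},{"rx":0,"ry":0,"rz":0,"dx":0,"dy":0.3,"dz":0,"hand":0},{"rx":0,"ry":0,"rz":0,"dx":0,"dy":0,"dz":0,"hand":0}]'; python3 to.py 542 -231.5 490 15.5
```

```text
time_s: 7.2
tool_pos: [542.8, -231.0, 334.7]
ee_rot: [[0.0, -0.924, -0.382], [0.0, -0.382, 0.924], [-1.0, -0.0, -0.0]]
ft_force: [-0.3, 0.4, -1.9]
opening: 15.6
t 7.20 tcp [ 542.8 -231.   334.7] yaw 22.5 tilt [-0. -0.] F [-0.26  0.44 -1.88] M [ 0.05 -0.03 -0.01] open 15.6
time_s: 8.07
tool_pos: [481.2, -256.7, 334.6]
ee_rot: [[0.0, -0.924, -0.381], [0.0, -0.381, 0.924], [-1.0, -0.0, -0.0]]
ft_force: [-0.4, 0.2, -1.4]
opening: 15.9
t 8.07 tcp [ 481.2 -256.7  334.6] yaw 22.4 tilt [-0. -0.] F [-0.41  0.15 -1.44] M [ 0.02 -0.02  0.01] open 15.9
rx 0.69 then dx -5.18 dy -2.18 dz 0.27
```

Rod is out of the slot. I lift it, turn to the box yaw and go above the box.

```bash
python3 -m handwheel '[{"rx":0,"ry":0,"rz":0,"dx":-0.7,"dy":0,"dz":0,"hand":0},{"rx":0,"ry":0,"rz":0,"dx":-0.9,"dy":0,"dz":0,"hand":0},{"rx":0,"ry":0,"rz":0,"dx":-0.9,"dy":0,"dz":0,"hand":0},{"rx":0,"ry":0,"rz":0,"dx":-0.9,"dy":0,"dz":0,"hand":0},{"rx":0,"ry":0,"rz":0,"dx":-0.9,"dy":0,"dz":0,"hand":0},{"rx":0.35,"ry":0,"rz":0,"dx":-0.5,"dy":0,"dz":0,"hand":0},{"rx":0.34,"ry":0,"rz":0,"dx":0,"dy":0,"dz":0.5,"hand":0},{"rx":0,"ry":0,"rz":0,"dx":0,"dy":0,"dz":0.9,"hand":0},{"rx":0,"ry":0,"rz":0,"dx":0,"dy":0,"dz":1,"hand":0},{"rx":0,"ry":0,"rz":0,"dx":0,"dy":0,"dz":1,"hand":0},{"rx":0,"ry":0,"rz":0,"dx":0,"dy":-0.5,"dz":1,"hand":0},{"rx":0,"ry":0,"rz":0,"dx":0,"dy":-0.9,"dz":1,"hand":0},{"rx":0,"ry":0,"rz":0,"dx":0,"dy":-1,"dz":0.9,"hand":0},{"rx":0,"ry":0,"rz":0,"dx":0,"dy":-1,"dz":0.7,"hand":0},{"rx":0,"ry":0,"rz":0,"dx":0,"dy":-1,"dz":0.4,"hand":0},{"rx":0,"ry":0,"rz":0,"dx":0,"dy":-0.6,"dz":0.1,"hand":0},{"rx":0,"ry":0,"rz":0,"dx":0,"dy":-0.2,"dz":0,"hand":0},{"rx":0,"ry":0,"rz":0,"dx":0,"dy":0,"dz":0,"hand":0},{"rx":0,"ry":0,"rz":0,"dx":0,"dy":0,"dz":0,"hand":0}]'; python3 to.py 572.1 1.5 362.5 15.5
python3 - <<'E'
from h import *
im={n:cams.read_camera(n)[:,:,::-1] for n in('scene','top')}
for n in im: cv2.imwrite(f'pics/{n}1.png',im[n])
a=cv2.resize(im['top'][130:230,280:380],(400,400),interpolation=cv2.INTER_CUBIC);b=cv2.resize(im['scene'][130:230,250:350],(400,400),interpolation=cv2.INTER_CUBIC)
cv2.imwrite('pics/hov.png',np.hstack([a,b]))
E
```

```text
time_s: 10.45
tool_pos: [570.3, 1.5, 478.6]
ee_rot: [[-0.0, -0.964, -0.268], [-0.0, -0.268, 0.964], [-1.0, 0.0, -0.0]]
ft_force: [-0.3, -0.1, -1.3]
opening: 15.4
t 10.45 tcp [570.3   1.5 478.6] yaw 15.5 tilt [ 0. -0.] F [-0.27 -0.14 -1.25] M [ 0.07 -0.03  0.02] open 15.4
rx 0.00 then dx 3.87 dy -0.06 dz -0.01
```

View pics/hov.png

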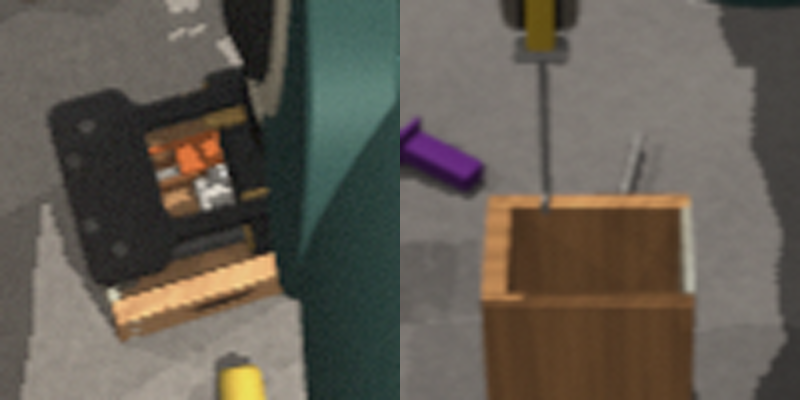

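```bash
python3 - <<'E'
from h import *
np.set_printoptions(suppress=True,precision=2)
q=(570.3,1.5,np.radians(15.5))
print(proj('scene',W(q,[(0,0,260),(0,0,200),(0,0,168),(16,0,165)])))
g=cv2.imread('pics/scene1.png').astype(int)
for v in range(148,180,4):
    r=g[v,276:298].sum(1);b=np.median(r);w=np.clip(b-r-40,0,None);print(v,(w*np.arange(276,298)).sum()/max(w.sum(),1))
b=(587.2,36.8,np.radians(15.5))
o=[((-39,-52,145),c2(488,212)),((-39,52,145),c2(703,210)),((39,52,145),c2(703,318)),((39,-52,145),c2(485,318))]
print([proj('scene',W(b,P))[0]-k for P,k in o])
E
```

```text
[[284.08 145.29]
 [284.79 166.27]
 [285.15 176.88]
 [284.83 182.15]]
148 285.33984375
152 285.46816479400746
156 285.49302325581397
160 285.7170731707317
164 285.64824120603015
168 285.8768472906404
172 285.8917525773196
176 286.26361031518627
[array([-0.78, -1.37]), array([-1.03, -0.36]), array([-1.02, -0.45]), array([-2.34, -1.07])]
```

The scene view's bias for the shank (+1.1 px) matches its bias for the box rim (about +1.2 px), so the relative y is good. I back off 2 mm from the loop, then descend in stages watching the force.

```bash
python3 -m handwheel '[{"rx":0,"ry":0,"rz":0,"dx":0.3,"dy":0.07,"dz":0,"hand":0},{"rx":0,"ry":0,"rz":0,"dx":0.5,"dy":0,"dz":0,"hand":0},{"rx":0,"ry":0,"rz":0,"dx":0.5,"dy":0,"dz":0,"hand":0},{"rx":0,"ry":0,"rz":0,"dx":0.5,"dy":0,"dz":0,"hand":0},{"rx":0,"ry":0,"rz":0,"dx":0.4,"dy":0,"dz":0,"hand":0},{"rx":0,"ry":0,"rz":0,"dx":0.2,"dy":0,"dz":0,"hand":0},{"rx":0,"ry":0,"rz":0,"dx":0,"dy":0,"dz":0,"hand":0}]'; python3 to.py;python3 -m handwheel '[{"rx":0,"ry":0,"rz":0,"dx":0.2,"dy":0,"dz":0,"hand":0},{"rx":0,"ry":0,"rz":0,"dx":0.2,"dy":0,"dz":0,"hand":0},{"rx":0,"ry":0,"rz":0,"dx":0.2,"dy":0,"dz":0,"hand":0},{"rx":0,"ry":0,"rz":0,"dx":0,"dy":0,"dz":0,"hand":0}]';python3 to.py;python3 -m handwheel '[{"rx":0,"ry":0,"rz":0,"dx":0.2,"dy":0,"dz":0,"hand":0},{"rx":0,"ry":0,"rz":0,"dx":0.2,"dy":0,"dz":0,"hand":0},{"rx":0,"ry":0,"rz":0,"dx":0.2,"dy":0,"dz":0,"hand":0},{"rx":0,"ry":0,"rz":0,"dx":0.2,"dy":0,"dz":0,"hand":0},{"rx":0,"ry":0,"rz":0,"dx":0,"dy":0,"dz":0,"hand":0},{"rx":0,"ry":0,"rz":0,"dx":0,"dy":0,"dz":0,"hand":0}]' ; python3 to.py 568.2 0.5 362.5 15.5
```

```text
time_s: 11.42
tool_pos: [568.8, 1.5, 406.1]
ee_rot: [[-0.001, -0.963, -0.268], [-0.0, -0.268, 0.963], [-1.0, 0.001, 0.0]]
ft_force: [-0.2, -0.5, -2.0]
opening: 15.5
t 11.43 tcp [568.8   1.5 406.1] yaw 15.6 tilt [0.001 0.   ] F [-0.19 -0.45 -2.05] M [0.02 0.04 0.03] open 15.5
time_s: 11.92
tool_pos: [568.7, 1.5, 387.9]
ee_rot: [[-0.001, -0.963, -0.268], [-0.0, -0.268, 0.963], [-1.0, 0.001, 0.0]]
ft_force: [-0.2, 0.4, -1.3]
opening: 16.3
t 11.93 tcp [568.7   1.5 387.9] yaw 15.6 tilt [0.001 0.   ] F [-0.17  0.43 -1.32] M [ 0.02 -0.04 -0.03] open 16.3
time_s: 12.68
tool_pos: [568.9, 1.5, 364.6]
ee_rot: [[0.0, -0.963, -0.268], [0.0, -0.268, 0.963], [-1.0, -0.0, -0.0]]
ft_force: [-0.4, 0.9, -1.7]
opening: 15.9
t 12.68 tcp [568.9   1.5 364.6] yaw 15.6 tilt [-0. -0.] F [-0.35  0.87 -1.7 ] M [ 0.08 -0.05 -0.02] open 15.9
rx 0.01 then dx 0.07 dy 0.03 dz -0.03
```

```bash
python3 -m handwheel '[{"rx":0,"ry":0,"rz":0,"dx":0.07,"dy":0,"dz":0,"hand":0},{"rx":0,"ry":0,"rz":0,"dx":0,"dy":-0.12,"dz":0,"hand":0},{"rx":0,"ry":0,"rz":0,"dx":0,"dy":-0.12,"dz":0,"hand":0},{"rx":0,"ry":0,"rz":0,"dx":0,"dy":0,"dz":0,"hand":0}]'; python3 to.py;python3 -m handwheel '[{"rx":0,"ry":0,"rz":0,"dx":0,"dy":-0.12,"dz":0,"hand":0},{"rx":0,"ry":0,"rz":0,"dx":0,"dy":-0.12,"dz":0,"hand":0},{"rx":0,"ry":0,"rz":0,"dx":0,"dy":-0.06,"dz":0,"hand":0},{"rx":0,"ry":0,"rz":0,"dx":0,"dy":0,"dz":0,"hand":0}]';python3 to.py
```

```text
time_s: 13.18
tool_pos: [576.1, 3.6, 362.4]
ee_rot: [[0.0, -0.963, -0.269], [0.0, -0.269, 0.963], [-1.0, -0.0, -0.0]]
ft_force: [0.9, -0.1, -2.0]
opening: 15.7
t 13.18 tcp [576.1   3.6 362.4] yaw 15.6 tilt [-0. -0.] F [ 0.86 -0.08 -2.05] M [0.   0.02 0.06] open 15.7
time_s: 13.68
tool_pos: [584.5, 5.9, 362.3]
ee_rot: [[-0.0, -0.963, -0.269], [-0.0, -0.269, 0.963], [-1.0, 0.0, -0.0]]
ft_force: [-0.6, 0.1, -1.7]
opening: 16.1
t 13.68 tcp [584.5   5.9 362.3] yaw 15.6 tilt [ 0. -0.] F [-0.64  0.15 -1.7 ] M [ 0.06  0.02 -0.01] open 16.1
```

```bash
for i in 1 2 3; do python3 -m handwheel '[{"rx":0,"ry":0,"rz":0,"dx":0,"dy":-0.07,"dz":0,"hand":0},{"rx":0,"ry":0,"rz":0,"dx":0,"dy":0,"dz":0,"hand":0}]'>/dev/null; python3 to.py; done
```

```text
t 13.93 tcp [586.5   6.5 362.4] yaw 15.6 tilt [-0. -0.] F [-0.21 -0.11 -1.58] M [ 0.06 -0.   -0.04] open 15.8
t 14.18 tcp [588.6   7.  362.4] yaw 15.6 tilt [-0. -0.] F [-0.21 -0.13 -1.11] M [ 0.03  0.04 -0.03] open 15.6
t 14.43 tcp [590.6   7.6 362.4] yaw 15.6 tilt [-0. -0.] F [ 0.9   0.67 -1.49] M [0.02 0.01 0.04] open 15.9
```

```bash
for i in 1 2 ; do python3 -m handwheel '[{"rx":0,"ry":0,"rz":0,"dx":0,"dy":-0.05,"dz":0,"hand":0},{"rx":0,"ry":0,"rz":0,"dx":0,"dy":0,"dz":0,"hand":0}]'>/dev/null; python3 to.py; done
```

```text
t 14.68 tcp [592.    8.  362.4] yaw 15.6 tilt [-0. -0.] F [-0.31  0.82 -2.33] M [ 0.09 -0.01  0.01] open 15.5
t 14.93 tcp [593.3   8.3 362.3] yaw 15.6 tilt [0.001 0.   ] F [-0.25 -0.88 -0.35] M [-0.05  0.24  0.01] open 15.7
```

```bash
for i in 1 2 ; do python3 -m handwheel '[{"rx":0,"ry":0,"rz":0,"dx":0,"dy":-0.03,"dz":0,"hand":0},{"rx":0,"ry":0,"rz":0,"dx":0,"dy":0,"dz":0,"hand":0}]'>/dev/null; python3 to.py; done
```

```text
t 15.18 tcp [593.9   8.4 362.2] yaw 15.6 tilt [0.001 0.   ] F [-2.23 -0.51 -0.06] M [-0.19  0.83  0.02] open 16.0
t 15.43 tcp [594.8   8.7 362.3] yaw 15.6 tilt [0.001 0.   ] F [-3.33 -1.59  0.91] M [-0.33  1.25 -0.01] open 15.8
```

Contact at about x' = -2, after 25 mm of free travel, so the hook passed under the loop. I back off 5 mm to centre the wire in the hook, then raise it to the loop.

```bash
python3 -m handwheel '[{"rx":0,"ry":0,"rz":0,"dx":0,"dy":0.1,"dz":0,"hand":0},{"rx":0,"ry":0,"rz":0,"dx":-0.1,"dy":0.07,"dz":0,"hand":0},{"rx":0,"ry":0,"rz":0,"dx":-0.15,"dy":0,"dz":0,"hand":0},{"rx":0,"ry":0,"rz":0,"dx":0,"dy":0,"dz":0,"hand":0}]';python3 to.py;for i in 1 2 3; do python3 -m handwheel '[{"rx":0,"ry":0,"rz":0,"dx":-0.05,"dy":0,"dz":0,"hand":0},{"rx":0,"ry":0,"rz":0,"dx":0,"dy":0,"dz":0,"hand":0}]'>/dev/null; python3 to.py; done
```

```text
time_s: 15.92
tool_pos: [590.6, 7.6, 370.7]
ee_rot: [[0.002, -0.963, -0.269], [0.0, -0.269, 0.963], [-1.0, -0.002, -0.0]]
ft_force: [1.1, -0.3, -0.8]
opening: 15.7
t 15.93 tcp [590.6   7.6 370.7] yaw 15.6 tilt [-0.002 -0.   ] F [ 1.07 -0.3  -0.83] M [ 0.08  0.   -0.02] open 15.7
t 16.18 tcp [590.3   7.5 371.5] yaw 15.6 tilt [-0. -0.] F [ 0.08 -0.79 -0.92] M [0.05 0.04 0.03] open 15.8
t 16.43 tcp [590.2   7.5 372.9] yaw 15.6 tilt [0. 0.] F [-0.38 -0.57 -1.18] M [ 0.07 -0.02 -0.04] open 15.6
t 16.68 tcp [590.1   7.5 374.3] yaw 15.6 tilt [0. 0.] F [-0.62 -0.86 -2.21] M [0.07 0.03 0.04] open 15.8
```

```bash
for i in 1 2 3; do python3 -m handwheel '[{"rx":0,"ry":0,"rz":0,"dx":-0.04,"dy":0,"dz":0,"hand":0},{"rx":0,"ry":0,"rz":0,"dx":0,"dy":0,"dz":0,"hand":0}]'>/dev/null; python3 to.py; done
```

```text
t 16.93 tcp [590.2   7.5 375.6] yaw 15.6 tilt [ 0. -0.] F [-0.22 -0.13 -3.37] M [ 0.07  0.02 -0.  ] open 15.9
t 17.18 tcp [590.2   7.5 376.9] yaw 15.6 tilt [-0. -0.] F [-0.17 -0.02 -2.54] M [-0.01  0.02  0.03] open 15.6
t 17.43 tcp [590.2   7.5 378.1] yaw 15.6 tilt [-0. -0.] F [-0.5   0.56 -1.96] M [ 0.05 -0.01  0.02] open 15.9
```

```bash
for i in 1 2 3; do python3 -m handwheel '[{"rx":0,"ry":0,"rz":0,"dx":0.03,"dy":0,"dz":0,"hand":0},{"rx":0,"ry":0,"rz":0,"dx":0,"dy":0,"dz":0,"hand":0}]'>/dev/null; python3 to.py; done
python3 - <<'E'
from h import *
im={n:cams.read_camera(n)[:,:,::-1] for n in('scene','top')}
for n in im: cv2.imwrite(f'pics/{n}2.png',im[n])
a=cv2.resize(im['top'][130:230,280:380],(400,400),interpolation=cv2.INTER_CUBIC);b=cv2.resize(im['scene'][130:230,250:350],(400,400),interpolation=cv2.INTER_CUBIC)
cv2.imwrite('pics/hk.png',np.hstack([a,b]))
E
```

```text
t 17.68 tcp [590.2   7.5 377. ] yaw 15.6 tilt [0. 0.] F [-0.25  0.34 -2.54] M [-0.01  0.03  0.04] open 15.8
t 17.93 tcp [590.2   7.5 376.1] yaw 15.6 tilt [0. 0.] F [-0.46 -0.58 -3.62] M [0.01 0.04 0.02] open 15.7
t 18.18 tcp [590.2   7.5 375.2] yaw 15.6 tilt [0. 0.] F [-0.25 -0.04 -3.15] M [ 0.05  0.02 -0.03] open 15.7
```

View pics/hk.png

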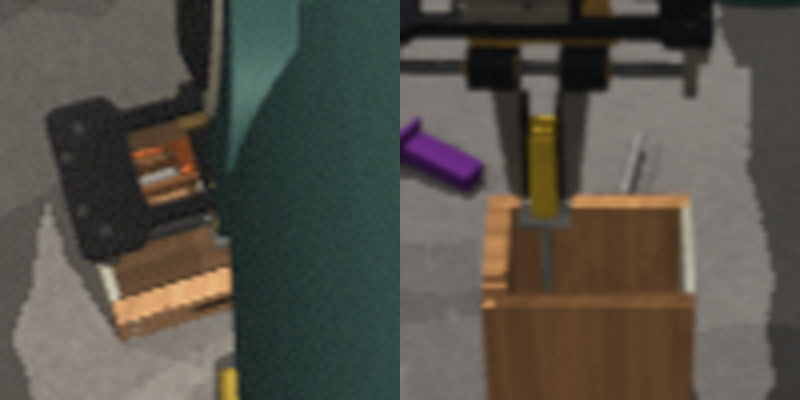

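The load on the hook is steady at about 1.5 N over the rod's weight, so the loop is caught. Now I slide +y in small steps, watching for the stop.

```bash
for i in 1 2 3 4 5 6; do python3 -m handwheel '[{"rx":0,"ry":0,"rz":0,"dx":0,"dy":0,"dz":0.08,"hand":0},{"rx":0,"ry":0,"rz":0,"dx":0,"dy":0,"dz":0.08,"hand":0}]'>/dev/null; python3 to.py; done
```

```text
t 18.52 tcp [588.9  12.3 375.3] yaw 15.6 tilt [-0.  0.] F [ 0.36 -0.51 -2.03] M [ 0.1   0.04 -0.02] open 16.1
t 18.77 tcp [587.6  17.  375.3] yaw 15.6 tilt [-0.  0.] F [ 0.89 -0.23 -2.85] M [ 0.06  0.05 -0.  ] open 15.8
t 19.02 tcp [586.3  21.5 375.3] yaw 15.6 tilt [-0.  0.] F [-0.2   0.12 -2.72] M [ 0.05  0.03 -0.02] open 15.6
t 19.27 tcp [585.   26.1 375.3] yaw 15.6 tilt [-0.  0.] F [-1.14 -0.61 -3.59] M [ 0.04  0.04 -0.01] open 15.7
t 19.52 tcp [583.7  30.7 375.3] yaw 15.6 tilt [-0. -0.] F [ 0.7   0.06 -2.14] M [ 0.04  0.09 -0.01] open 15.9
t 19.77 tcp [582.4  35.4 375.3] yaw 15.6 tilt [-0. -0.] F [ 0.35 -0.27 -3.48] M [0.04 0.06 0.02] open 15.9
```

```bash
for i in 1 2 3 4 5; do python3 -m handwheel '[{"rx":0,"ry":0,"rz":0,"dx":0,"dy":0,"dz":0.07,"hand":0},{"rx":0,"ry":0,"rz":0,"dx":0,"dy":0,"dz":0,"hand":0}]'>/dev/null; python3 to.py; done
```

```text
t 20.02 tcp [581.9  37.5 375.3] yaw 15.6 tilt [-0.  0.] F [-0.1   0.86 -2.32] M [ 0.01  0.03 -0.03] open 15.7
t 20.27 tcp [581.3  39.4 375.3] yaw 15.6 tilt [-0.  0.] F [-0.08  0.6  -2.67] M [ 0.06  0.05 -0.  ] open 16.3
t 20.52 tcp [580.7  41.5 375.3] yaw 15.6 tilt [0. 0.] F [-0.15  0.56 -2.97] M [0.01 0.01 0.03] open 16.0
t 20.77 tcp [580.2  43.5 375.3] yaw 15.6 tilt [0. 0.] F [-0.25  0.33 -3.57] M [ 0.08 -0.    0.  ] open 15.5
t 21.02 tcp [579.6  45.6 375.3] yaw 15.6 tilt [-0.  0.] F [-0.68  0.06 -3.09] M [ 0.07  0.03 -0.01] open 15.9
```

```bash
for i in 1 2 3 4; do python3 -m handwheel '[{"rx":0,"ry":0,"rz":0,"dx":0,"dy":0,"dz":0.06,"hand":0},{"rx":0,"ry":0,"rz":0,"dx":0,"dy":0,"dz":0,"hand":0}]'>/dev/null; python3 to.py; done
```

```text
t 21.27 tcp [579.1  47.3 375.3] yaw 15.6 tilt [-0.  0.] F [ 0.59  0.21 -2.46] M [-0.   -0.05 -0.  ] open 15.8
t 21.52 tcp [578.6  49.  375.3] yaw 15.6 tilt [-0.  0.] F [ 0.71  0.08 -3.12] M [0.06 0.02 0.03] open 15.6
t 21.77 tcp [578.2  50.7 375.3] yaw 15.6 tilt [-0.  0.] F [-0.26 -0.6  -2.6 ] M [ 0.09  0.05 -0.04] open 15.8
t 22.02 tcp [577.7  52.5 375.3] yaw 15.6 tilt [0. 0.] F [ 0.1  -0.2  -2.99] M [0.08 0.06 0.  ] open 16.0
```

```bash
for i in 1 2 3 ; do python3 -m handwheel '[{"rx":0,"ry":0,"rz":0,"dx":0,"dy":0,"dz":0.05,"hand":0},{"rx":0,"ry":0,"rz":0,"dx":0,"dy":0,"dz":0,"hand":0}]'>/dev/null; python3 to.py; done
```

```text
t 22.27 tcp [577.3  53.8 375.3] yaw 15.6 tilt [-0. -0.] F [ 1.55 -0.05 -2.94] M [-0.08  0.03  0.02] open 15.7
t 22.52 tcp [576.9  55.2 375.3] yaw 15.6 tilt [-0. -0.] F [ 0.8  -0.45 -2.1 ] M [-0.13 -0.06 -0.05] open 15.8
t 22.77 tcp [576.5  56.7 375.3] yaw 15.6 tilt [-0.  0.] F [ 0.25 -0.57 -2.64] M [-0.15 -0.01  0.  ] open 15.5
```

Mx is beginning to rise (from +0.06 to -0.15). A few more tiny steps to confirm.

```bash
for i in 1 2 ; do python3 -m handwheel '[{"rx":0,"ry":0,"rz":0,"dx":0,"dy":0,"dz":0.05,"hand":0},{"rx":0,"ry":0,"rz":0,"dx":0,"dy":0,"dz":0,"hand":0}]'>/dev/null; python3 to.py; done
```

```text
t 23.02 tcp [576.2  57.6 375.4] yaw 15.6 tilt [-0.    -0.001] F [ 1.65 -2.45 -2.69] M [-0.81 -0.31  0.01] open 15.8
t 23.27 tcp [576.   58.5 375.5] yaw 15.5 tilt [-0.001 -0.002] F [ 2.06 -4.66 -1.86] M [-1.74 -0.48 -0.  ] open 16.0
```

Firm stop at about 5 N, with cup y' about 18, as predicted. I back off 2.4 mm and lift gently, checking that it rises past 4 mm freely.

```bash
python3 -m handwheel '[{"rx":0,"ry":0,"rz":0,"dx":0,"dy":0,"dz":-0.08,"hand":0},{"rx":0,"ry":0,"rz":0,"dx":-0.05,"dy":0,"dz":0,"hand":0},{"rx":0,"ry":0,"rz":0,"dx":0,"dy":0,"dz":0,"hand":0}]'>/dev/null;python3 to.py;for i in 1 2 3; do python3 -m handwheel '[{"rx":0,"ry":0,"rz":0,"dx":-0.06,"dy":0,"dz":0,"hand":0},{"rx":0,"ry":0,"rz":0,"dx":0,"dy":0,"dz":0,"hand":0}]'>/dev/null; python3 to.py; done
```

```text
t 23.65 tcp [576.4  57.5 376.9] yaw 15.6 tilt [-0.001  0.   ] F [ 1.47 -1.27 -3.5 ] M [-0.68 -0.5  -0.02] open 15.7
t 23.90 tcp [576.4  57.5 378.8] yaw 15.6 tilt [-0.001  0.   ] F [ 1.99 -1.88 -4.15] M [-0.51 -0.6  -0.05] open 15.7
t 24.15 tcp [576.4  57.3 380.6] yaw 15.6 tilt [-0.001  0.   ] F [ 1.46 -1.67 -3.42] M [-0.42 -0.66  0.  ] open 15.9
t 24.40 tcp [576.4  57.2 382.4] yaw 15.6 tilt [-0. -0.] F [ 3.59 -1.15 -4.06] M [-0.45 -0.84 -0.  ] open 15.8
```

```bash
for i in 1 2; do python3 -m handwheel '[{"rx":0,"ry":0,"rz":0,"dx":0,"dy":-0.05,"dz":-0.02,"hand":0},{"rx":0,"ry":0,"rz":0,"dx":0,"dy":0,"dz":0,"hand":0}]'>/dev/null; python3 to.py; done
```

```text
t 24.65 tcp [577.6  57.3 381.9] yaw 15.6 tilt [0.002 0.001] F [-0.2  -0.31 -3.  ] M [-0.1   0.06  0.02] open 15.6
t 24.90 tcp [579.4  56.9 382. ] yaw 15.6 tilt [0.001 0.   ] F [-0.08 -0.65 -2.45] M [-0.15  0.28  0.01] open 15.8
```

```bash
for i in 1 2 3; do python3 -m handwheel '[{"rx":0,"ry":0,"rz":0,"dx":-0.05,"dy":0.01,"dz":0,"hand":0},{"rx":0,"ry":0,"rz":0,"dx":0,"dy":0,"dz":0,"hand":0}]'>/dev/null; python3 to.py; done
```

```text
t 25.15 tcp [579.2  56.8 383.8] yaw 15.6 tilt [-0.  0.] F [-0.76 -0.85 -2.52] M [-0.08  0.17 -0.02] open 15.7
t 25.40 tcp [579.   56.7 385.4] yaw 15.6 tilt [-0. -0.] F [-0.46 -0.44 -2.2 ] M [-0.09  0.13 -0.01] open 15.5
t 25.65 tcp [578.8  56.6 386.9] yaw 15.6 tilt [-0. -0.] F [-0.72 -0.37 -2.26] M [-0.07  0.04  0.02] open 15.8
```

Lifted about 12 mm freely, so it is in the gap. I draw it towards box -x.

```bash
for i in 1 2 3 4; do python3 -m handwheel '[{"rx":0,"ry":0,"rz":0,"dx":0,"dy":0.06,"dz":0,"hand":0},{"rx":0,"ry":0,"rz":0,"dx":0,"dy":0.06,"dz":0,"hand":0},{"rx":0,"ry":0,"rz":0,"dx":0,"dy":0,"dz":0,"hand":0}]'>/dev/null; python3 to.py; done
```

```text
t 26.02 tcp [575.1  55.6 386.7] yaw 15.6 tilt [-0.  0.] F [-0.3   0.29 -2.72] M [0.08 0.02 0.  ] open 16.0
t 26.40 tcp [571.6  54.6 386.7] yaw 15.6 tilt [ 0. -0.] F [-0.7   0.2  -2.53] M [ 0.05  0.02 -0.02] open 15.8
t 26.77 tcp [568.2  53.6 386.7] yaw 15.6 tilt [0. 0.] F [-0.06  0.55 -2.34] M [0.05 0.05 0.02] open 15.7
t 27.15 tcp [564.7  52.7 386.7] yaw 15.6 tilt [0. 0.] F [-0.04 -0.34 -2.17] M [0.06 0.04 0.  ] open 15.8
```

```bash
python3 -m handwheel '[{"rx":0,"ry":0,"rz":0,"dx":0,"dy":0.06,"dz":0,"hand":0},{"rx":0,"ry":0,"rz":0,"dx":0,"dy":0.06,"dz":0,"hand":0},{"rx":0,"ry":0,"rz":0,"dx":0,"dy":0,"dz":0,"hand":0},{"rx":0,"ry":0,"rz":0,"dx":0,"dy":0,"dz":0,"hand":0}]'>/dev/null; python3 to.py;for i in 1 2 3; do python3 -m handwheel '[{"rx":0,"ry":0,"rz":0,"dx":-0.12,"dy":0,"dz":0,"hand":0},{"rx":0,"ry":0,"rz":0,"dx":0,"dy":0,"dz":0,"hand":0}]'>/dev/null; python3 to.py; done
```

```text
t 27.65 tcp [561.4  51.8 386.7] yaw 15.6 tilt [-0. -0.] F [ 0.48  0.05 -2.52] M [ 0.09  0.03 -0.04] open 15.8
t 27.90 tcp [561.5  51.8 390.7] yaw 15.6 tilt [-0.001 -0.   ] F [-0.18 -0.04 -2.31] M [0.02 0.03 0.01] open 15.8
t 28.15 tcp [561.5  51.8 394.3] yaw 15.6 tilt [-0.001 -0.   ] F [ 0.59  1.1  -2.32] M [ 0.06 -0.01 -0.01] open 15.9
t 28.40 tcp [561.4  51.8 397.9] yaw 15.6 tilt [-0.001 -0.   ] F [-0.08 -0.04 -2.89] M [ 0.02 -0.02 -0.01] open 15.7
```

```bash
for i in 1 2 3; do python3 -m handwheel '[{"rx":0,"ry":0,"rz":0,"dx":-0.2,"dy":0,"dz":0,"hand":0},{"rx":0,"ry":0,"rz":0,"dx":-0.2,"dy":0,"dz":0,"hand":0}]'>/dev/null; python3 to.py; done;  python3 -m handwheel '[{"rx":0,"ry":0,"rz":0,"dx":-0.3,"dy":0,"dz":0,"hand":0},{"rx":0,"ry":0,"rz":0,"dx":-0.3,"dy":0,"dz":0,"hand":0},{"rx":0,"ry":0,"rz":0,"dx":-0.3,"dy":0,"dz":0,"hand":0},{"rx":0,"ry":0,"rz":0,"dx":-0.3,"dy":0,"dz":0,"hand":0},{"rx":0,"ry":0,"rz":0,"dx":-0.3,"dy":0,"dz":0,"hand":0},{"rx":0,"ry":0,"rz":0,"dx":-0.3,"dy":0,"dz":0,"hand":0},{"rx":0,"ry":0,"rz":0,"dx":-0.3,"dy":0,"dz":0,"hand":0},{"rx":0,"ry":0,"rz":0,"dx":-0.3,"dy":0,"dz":0,"hand":0},{"rx":0,"ry":0,"rz":0,"dx":-0.3,"dy":0,"dz":0,"hand":0},{"rx":0,"ry":0,"rz":0,"dx":-0.2,"dy":0,"dz":0,"hand":0},{"rx":0,"ry":0,"rz":0,"dx":-0.1,"dy":0,"dz":0,"hand":0},{"rx":0,"ry":0,"rz":0,"dx":0,"dy":0,"dz":0,"hand":0}]'>/dev/null; python3 to.py
python3 - <<'E'
from h import *
im={n:cams.read_camera(n)[:,:,::-1] for n in('scene','top')}
for n in im: cv2.imwrite(f'pics/{n}3.png',im[n])
a=cv2.resize(im['top'][130:230,270:370],(400,400),interpolation=cv2.INTER_CUBIC);b=cv2.resize(im['scene'][110:210,250:350],(400,400),interpolation=cv2.INTER_CUBIC)
cv2.imwrite('pics/lift.png',np.hstack([a,b]))
E
```

```text
t 28.65 tcp [561.4  51.7 409.9] yaw 15.6 tilt [-0. -0.] F [ 0.05  0.12 -2.39] M [0.04 0.04 0.05] open 15.4
t 28.90 tcp [561.4  51.8 422.1] yaw 15.6 tilt [-0.  0.] F [ 0.07 -0.28 -3.09] M [ 0.07 -0.02 -0.01] open 16.5
t 29.15 tcp [561.3  51.7 433.9] yaw 15.6 tilt [-0.  0.] F [ 0.11  0.12 -2.15] M [ 0.06  0.01 -0.05] open 15.9
t 30.65 tcp [561.3  51.7 523.6] yaw 15.6 tilt [-0. -0.] F [-0.1   0.26 -2.66] M [-0.03  0.05 -0.02] open 15.7
```

View pics/lift.png

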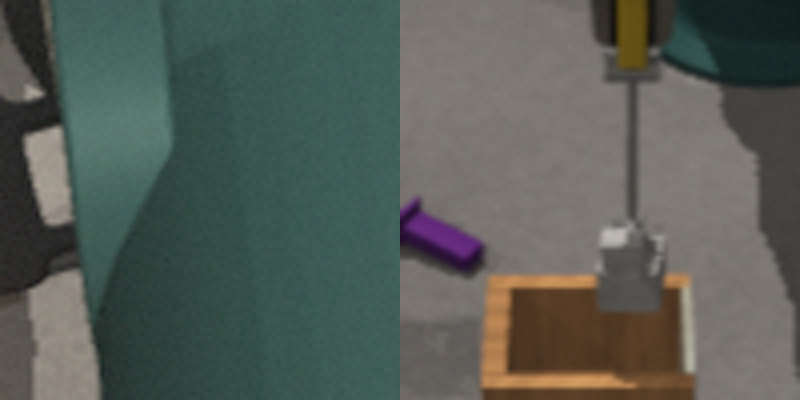

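The cup hangs on the hook above the box (right half, 630,265), clear of the rim. I carry it smoothly to the mat centre.

```bash
python3 -m handwheel '[{"rx":0,"ry":0,"rz":0,"dx":0,"dy":0,"dz":0.1,"hand":0},{"rx":0,"ry":0,"rz":0,"dx":0,"dy":0,"dz":0.2,"hand":0},{"rx":0,"ry":0,"rz":0,"dx":0,"dy":0,"dz":0.3,"hand":0},{"rx":0,"ry":0,"rz":0,"dx":0,"dy":0.03,"dz":0.4,"hand":0},{"rx":0,"ry":0,"rz":0,"dx":0,"dy":0.04,"dz":0.48,"hand":0},{"rx":0,"ry":0,"rz":0,"dx":0,"dy":0.05,"dz":0.5,"hand":0},{"rx":0,"ry":0,"rz":0,"dx":0,"dy":0.05,"dz":0.5,"hand":0},{"rx":0,"ry":0,"rz":0,"dx":0,"dy":0.05,"dz":0.5,"hand":0},{"rx":0,"ry":0,"rz":0,"dx":0,"dy":0.05,"dz":0.5,"hand":0},{"rx":0,"ry":0,"rz":0,"dx":0,"dy":0.05,"dz":0.5,"hand":0},{"rx":0,"ry":0,"rz":0,"dx":0,"dy":0.05,"dz":0.5,"hand":0},{"rx":0,"ry":0,"rz":0,"dx":0,"dy":0.04,"dz":0.48,"hand":0},{"rx":0,"ry":0,"rz":0,"dx":0.1,"dy":0.03,"dz":0.45,"hand":0},{"rx":0,"ry":0,"rz":0,"dx":0.2,"dy":0,"dz":0.38,"hand":0},{"rx":0,"ry":0,"rz":0,"dx":0.3,"dy":0,"dz":0.27,"hand":0},{"rx":0,"ry":0,"rz":0,"dx":0.4,"dy":0,"dz":0.17,"hand":0},{"rx":0,"ry":0,"rz":0,"dx":0.5,"dy":0,"dz":0.09,"hand":0},{"rx":0,"ry":0,"rz":0,"dx":0.5,"dy":0,"dz":0,"hand":0},{"rx":0,"ry":0,"rz":0,"dx":0.4,"dy":0,"dz":0,"hand":0},{"rx":0,"ry":0,"rz":0,"dx":0.3,"dy":0,"dz":0,"hand":0}]'>/dev/null; python3 to.py 497.3 230.8 365.8 15.6
```

```text
t 33.25 tcp [497.8 230.5 441.5] yaw 15.5 tilt [ 0.001 -0.   ] F [-0.18 -0.03 -3.14] M [ 0.05  0.03 -0.02] open 15.5
rx -0.01 then dx 2.52 dy 0.01 dz 0.01
```

```bash
python3 -m handwheel '[{"rx":0,"ry":0,"rz":0,"dx":0.4,"dy":0,"dz":0,"hand":0},{"rx":0,"ry":0,"rz":0,"dx":0.4,"dy":0,"dz":0,"hand":0},{"rx":0,"ry":0,"rz":0,"dx":0.4,"dy":0,"dz":0,"hand":0},{"rx":0,"ry":0,"rz":0,"dx":0.4,"dy":0,"dz":0,"hand":0},{"rx":0,"ry":0,"rz":0,"dx":0.3,"dy":0,"dz":0,"hand":0},{"rx":0,"ry":0,"rz":0,"dx":0.2,"dy":0,"dz":0,"hand":0},{"rx":0,"ry":0,"rz":0,"dx":0.1,"dy":0,"dz":0,"hand":0},{"rx":0,"ry":0,"rz":0,"dx":0,"dy":0,"dz":0,"hand":0}]'>/dev/null; python3 to.py; for i in 1 2 3 4 5; do python3 -m handwheel '[{"rx":0,"ry":0,"rz":0,"dx":0.04,"dy":0,"dz":0,"hand":0},{"rx":0,"ry":0,"rz":0,"dx":0.04,"dy":0,"dz":0,"hand":0},{"rx":0,"ry":0,"rz":0,"dx":0,"dy":0,"dz":0,"hand":0}]'>/dev/null; python3 to.py; done
```

```text
t 34.25 tcp [497.8 230.9 376.5] yaw 15.6 tilt [-0. -0.] F [-0.17 -0.15 -3.43] M [ 0.06  0.06 -0.01] open 15.8
t 34.62 tcp [497.7 230.8 374.1] yaw 15.6 tilt [-0.  0.] F [ 0.3   0.74 -2.63] M [0.05 0.02 0.01] open 15.9
t 35.00 tcp [497.7 230.8 371.6] yaw 15.6 tilt [ 0. -0.] F [-0.49  0.28 -2.39] M [ 0.08 -0.02  0.01] open 15.8
t 35.38 tcp [497.7 230.8 369.1] yaw 15.6 tilt [ 0. -0.] F [ 0.26  0.39 -2.89] M [ 0.02 -0.04 -0.02] open 16.1
t 35.75 tcp [497.8 231.  366.9] yaw 15.6 tilt [-0.  0.] F [ 1.35 -0.35 -1.44] M [ 0.14 -0.03  0.02] open 15.7
t 36.12 tcp [497.7 230.8 364.5] yaw 15.6 tilt [ 0. -0.] F [-0.24  0.67 -0.81] M [0.01 0.03 0.02] open 15.2
```

```bash
python3 -m handwheel '[{"rx":0,"ry":0,"rz":0,"dx":0.1,"dy":0,"dz":0,"hand":0},{"rx":0,"ry":0,"rz":0,"dx":0.1,"dy":0,"dz":0,"hand":0},{"rx":0,"ry":0,"rz":0,"dx":0.11,"dy":0,"dz":0,"hand":0},{"rx":0,"ry":0,"rz":0,"dx":0,"dy":0,"dz":0,"hand":0}]'>/dev/null; python3 to.py; for i in 1 2 3; do python3 -m handwheel '[{"rx":0,"ry":0,"rz":0,"dx":0,"dy":0.08,"dz":0,"hand":0},{"rx":0,"ry":0,"rz":0,"dx":0,"dy":0.08,"dz":0,"hand":0}]'>/dev/null; python3 to.py; done
```

```text
t 36.62 tcp [497.7 230.8 354.8] yaw 15.6 tilt [ 0.001 -0.   ] F [ 0.09 -0.73 -1.85] M [ 0.04  0.04 -0.02] open 15.6
t 36.88 tcp [493.  229.5 355.3] yaw 15.6 tilt [-0.  0.] F [-0.22  0.03 -0.73] M [ 0.08  0.01 -0.02] open 16.2
t 37.12 tcp [488.3 228.2 355.3] yaw 15.6 tilt [-0.  0.] F [-0.03  0.31 -1.45] M [0.04 0.02 0.03] open 15.9
t 37.38 tcp [483.7 226.9 355.2] yaw 15.6 tilt [-0.  0.] F [ 0.09 -0.23 -1.12] M [-0.02  0.06 -0.03] open 16.0
```

```bash
python3 -m handwheel '[{"rx":0,"ry":0,"rz":0,"dx":0,"dy":0.2,"dz":0,"hand":0},{"rx":0,"ry":0,"rz":0,"dx":0,"dy":0.3,"dz":0,"hand":0},{"rx":0,"ry":0,"rz":0,"dx":0,"dy":0.4,"dz":0,"hand":0},{"rx":0,"ry":0,"rz":0,"dx":-0.4,"dy":0.2,"dz":0,"hand":0},{"rx":0,"ry":0,"rz":0,"dx":-0.8,"dy":0,"dz":0,"hand":0},{"rx":0,"ry":0,"rz":0,"dx":-1,"dy":0,"dz":0,"hand":0},{"rx":0,"ry":0,"rz":0,"dx":-1,"dy":0,"dz":0,"hand":0},{"rx":0,"ry":0,"rz":0,"dx":-0.8,"dy":0,"dz":0,"hand":0},{"rx":0,"ry":0,"rz":0,"dx":-0.4,"dy":0,"dz":0,"hand":0}]'>/dev/null; python3 to.py 482 -256.5 490 22.5
python3 - <<'E'
from h import *
im={n:cams.read_camera(n)[:,:,::-1] for n in('scene','top')}
for n in im: cv2.imwrite(f'pics/{n}4.png',im[n])
a=cv2.resize(im['top'][170:270,190:290],(400,400),interpolation=cv2.INTER_CUBIC);b=cv2.resize(im['scene'][160:260,330:430],(400,400),interpolation=cv2.INTER_CUBIC)
cv2.imwrite('pics/place.png',np.hstack([a,b]))
E
```

```text
t 38.50 tcp [451.9 218.  489.3] yaw 15.6 tilt [-0.003  0.001] F [-0.55 -0.15 -1.84] M [0.07 0.03 0.01] open 15.6
rx -0.69 then dx -0.02 dy 5.13 dz -15.00
```

View pics/place.png

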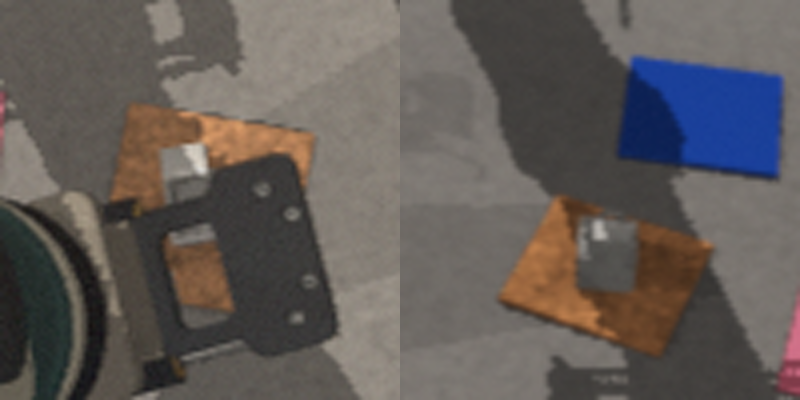

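The cup stands upright, well inside the cork mat (right half 607,255; left half 188,170), clear of the hook. Next I return the rod to the stand.

```bash
python3 -m handwheel '[{"rx":-0.35,"ry":0,"rz":0,"dx":0,"dy":0,"dz":0,"hand":0},{"rx":-0.34,"ry":0,"rz":0,"dx":0,"dy":0,"dz":0,"hand":0},{"rx":0,"ry":0,"rz":0,"dx":0,"dy":0.15,"dz":-0.5,"hand":0},{"rx":0,"ry":0,"rz":0,"dx":0,"dy":0.3,"dz":-0.8,"hand":0},{"rx":0,"ry":0,"rz":0,"dx":0,"dy":0.34,"dz":-1,"hand":0},{"rx":0,"ry":0,"rz":0,"dx":0,"dy":0.34,"dz":-1,"hand":0},{"rx":0,"ry":0,"rz":0,"dx":0,"dy":0.34,"dz":-1,"hand":0},{"rx":0,"ry":0,"rz":0,"dx":0,"dy":0.34,"dz":-1,"hand":0},{"rx":0,"ry":0,"rz":0,"dx":0,"dy":0.34,"dz":-1,"hand":0},{"rx":0,"ry":0,"rz":0,"dx":0,"dy":0.34,"dz":-1,"hand":0},{"rx":0,"ry":0,"rz":0,"dx":0,"dy":0.34,"dz":-1,"hand":0},{"rx":0,"ry":0,"rz":0,"dx":0,"dy":0.34,"dz":-1,"hand":0},{"rx":0,"ry":0,"rz":0,"dx":0,"dy":0.34,"dz":-1,"hand":0},{"rx":0,"ry":0,"rz":0,"dx":0,"dy":0.34,"dz":-1,"hand":0},{"rx":0,"ry":0,"rz":0,"dx":0,"dy":0.34,"dz":-1,"hand":0},{"rx":0,"ry":0,"rz":0,"dx":0,"dy":0.34,"dz":-1,"hand":0},{"rx":0,"ry":0,"rz":0,"dx":0,"dy":0.34,"dz":-1,"hand":0},{"rx":0,"ry":0,"rz":0,"dx":0,"dy":0.26,"dz":-0.7,"hand":0},{"rx":0,"ry":0,"rz":0,"dx":0,"dy":0,"dz":0,"hand":0}]'>/dev/null; python3 to.py 481.2 -256.7 335.5 22.5
```

```text
t 40.98 tcp [ 480.6 -258.7  486.6] yaw 22.2 tilt [0.002 0.   ] F [-0.35  0.38 -1.06] M [ 0.09 -0.02  0.03] open 15.9
rx -0.03 then dx 5.04 dy -0.04 dz 0.05
```

```bash
python3 -m handwheel '[{"rx":-0.03,"ry":0,"rz":0,"dx":0.5,"dy":-0.04,"dz":0.05,"hand":0},{"rx":0,"ry":0,"rz":0,"dx":0.8,"dy":0,"dz":0,"hand":0},{"rx":0,"ry":0,"rz":0,"dx":0.9,"dy":0,"dz":0,"hand":0},{"rx":0,"ry":0,"rz":0,"dx":0.9,"dy":0,"dz":0,"hand":0},{"rx":0,"ry":0,"rz":0,"dx":0.9,"dy":0,"dz":0,"hand":0},{"rx":0,"ry":0,"rz":0,"dx":0.6,"dy":0,"dz":0,"hand":0},{"rx":0,"ry":0,"rz":0,"dx":0.4,"dy":0,"dz":0,"hand":0},{"rx":0,"ry":0,"rz":0,"dx":0,"dy":0,"dz":0,"hand":0}]'>/dev/null; python3 to.py 542.8 -231.1 335 22.5
python3 - <<'E'
from h import *
im={n:cams.read_camera(n)[:,:,::-1] for n in('scene','top')}
for n in im: cv2.imwrite(f'pics/{n}5.png',im[n])
print(proj('scene',W((481.2,-256.7,np.radians(22.5)),[(0,0,126),(0,0,21),(16,0,21)])),proj('top',W((481.2,-256.7,np.radians(22.5)),[(0,0,126),(0,0,21),(16,0,21),(-15,15,126),(15,15,126)])))
a=cv2.resize(im['top'][160:260,410:510],(400,400),interpolation=cv2.INTER_CUBIC);b=cv2.resize(im['scene'][110:210,150:250],(400,400),interpolation=cv2.INTER_CUBIC)
cv2.imwrite('pics/pre.png',np.hstack([a,b]))
E
```

```text
t 41.98 tcp [ 482.3 -254.3  336.5] yaw 22.8 tilt [0.001 0.001] F [ 0.41 -0.27 -1.45] M [0.04 0.04 0.  ] open 15.9
rx 0.03 then dx 0.05 dy -2.16 dz -0.06
[[204.0908808  151.17562037]
 [209.11457153 181.4848882 ]
 [208.87122528 185.14213187]] [[472.32279384 231.4315926 ]
 [454.05236428 232.35133675]
 [451.23075174 225.91191984]
 [468.70544711 241.08763999]
 [462.70359098 227.44414675]]
```

View pics/pre.png

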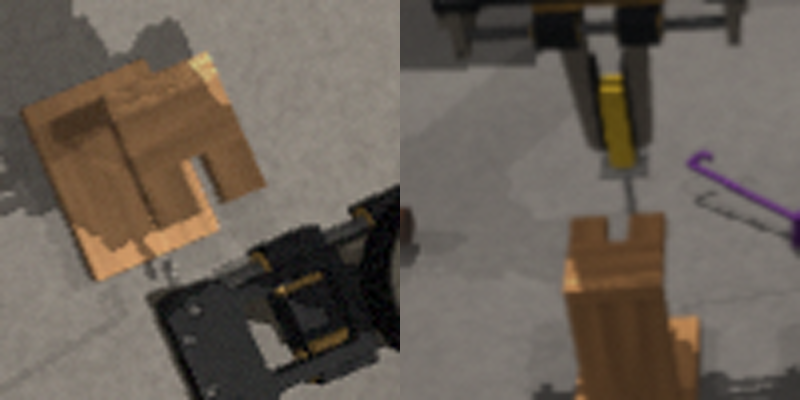

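```bash
python3 - <<'E'
from h import *
q=(542.8,-231.1,np.radians(22.5));P=[(-23,-7,120),(-23,7,120),(5,-7,120),(5,7,120),(0,0,120)]
print(((proj('scene',W(q,P))-[150,110])*4+[400,0]).round(0).tolist());print(((proj('top',W(q,P))-[410,160])*4).round(0).tolist())
E
```

```text
[[603.0, 212.0], [625.0, 211.0], [601.0, 239.0], [623.0, 238.0], [613.0, 233.0]]
[[222.0, 202.0], [198.0, 213.0], [200.0, 152.0], [175.0, 163.0], [192.0, 166.0]]
```

The pre-insertion picture shows the shank (630,200) lined up with the slot (608–632, 215–243), with the collar above the shelf and no visible tilt. I slide it in.

```bash
python3 -m handwheel '[{"rx":0.03,"ry":0,"rz":0,"dx":0.05,"dy":0,"dz":-0.06,"hand":0},{"rx":0,"ry":0,"rz":0,"dx":0,"dy":-0.25,"dz":0,"hand":0},{"rx":0,"ry":0,"rz":0,"dx":0,"dy":-0.25,"dz":0,"hand":0},{"rx":0,"ry":0,"rz":0,"dx":0,"dy":-0.25,"dz":0,"hand":0},{"rx":0,"ry":0,"rz":0,"dx":0,"dy":-0.25,"dz":0,"hand":0},{"rx":0,"ry":0,"rz":0,"dx":0,"dy":0,"dz":0,"hand":0}]'>/dev/null; python3 to.py 542.8 -231.1 335 22.5;  python3 -m handwheel '[{"rx":0,"ry":0,"rz":0,"dx":0,"dy":-0.2,"dz":0,"hand":0},{"rx":0,"ry":0,"rz":0,"dx":0,"dy":-0.2,"dz":0,"hand":0},{"rx":0,"ry":0,"rz":0,"dx":0,"dy":-0.2,"dz":0,"hand":0},{"rx":0,"ry":0,"rz":0,"dx":0,"dy":-0.2,"dz":0,"hand":0},{"rx":0,"ry":0,"rz":0,"dx":0,"dy":-0.15,"dz":0,"hand":0},{"rx":0,"ry":0,"rz":0,"dx":0,"dy":-0.15,"dz":0,"hand":0},{"rx":0,"ry":0,"rz":0,"dx":0,"dy":0,"dz":0,"hand":0}]'>/dev/null; python3 to.py 542.8 -231.1 328 22.5
```

```text
t 42.83 tcp [ 511.5 -244.4  335.6] yaw 22.5 tilt [-0. -0.] F [-0.24  0.18 -0.69] M [ 0.01  0.01 -0.  ] open 15.8
rx 0.00 then dx 0.02 dy -1.13 dz 0.01
t 43.70 tcp [ 541.6 -232.   335.7] yaw 22.5 tilt [-0. -0.] F [-0.42 -0.33 -1.69] M [-0.   -0.   -0.02] open 16.0
rx 0.00 then dx 0.26 dy -0.05 dz 0.01
```

Free entry. I lower until the collar seats.

```bash
python3 -m handwheel '[{"rx":0,"ry":0,"rz":0,"dx":0.1,"dy":-0.04,"dz":0.01,"hand":0},{"rx":0,"ry":0,"rz":0,"dx":0.06,"dy":0,"dz":0,"hand":0},{"rx":0,"ry":0,"rz":0,"dx":0.03,"dy":0,"dz":0,"hand":0},{"rx":0,"ry":0,"rz":0,"dx":0,"dy":0,"dz":0,"hand":0}]'>/dev/null; python3 to.py;  for i in 1 2 3; do python3 -m handwheel '[{"rx":0,"ry":0,"rz":0,"dx":0.03,"dy":0,"dz":0,"hand":0},{"rx":0,"ry":0,"rz":0,"dx":0,"dy":0,"dz":0,"hand":0}]'>/dev/null; python3 to.py;done
```

```text
t 44.20 tcp [ 542.2 -231.6  329.9] yaw 22.5 tilt [0. 0.] F [-0.07 -0.12 -1.68] M [ 0.1  -0.01 -0.05] open 15.6
t 44.45 tcp [ 542.3 -231.5  329.1] yaw 22.5 tilt [0. 0.] F [-0.57 -1.2  -1.27] M [ 0.02  0.   -0.  ] open 15.7
t 44.70 tcp [ 542.4 -231.6  328.5] yaw 22.5 tilt [-0. -0.] F [-0.54  1.06  2.31] M [0.12 0.25 0.01] open 15.7
t 44.95 tcp [ 542.3 -231.7  328.5] yaw 22.5 tilt [-0.001  0.   ] F [-2.73  2.43  9.11] M [0.39 0.72 0.01] open 15.5
```

```bash
python3 -m handwheel '[{"rx":0,"ry":0,"rz":0,"dx":-0.03,"dy":0,"dz":0,"hand":0},{"rx":0,"ry":0,"rz":0,"dx":0,"dy":0,"dz":0,"hand":0}]' 6 >/dev/null; python3 to.py; python3 -m handwheel '[{"rx":0,"ry":0,"rz":0,"dx":0,"dy":0,"dz":0,"hand":0.25},{"rx":0,"ry":0,"rz":0,"dx":0,"dy":0,"dz":0,"hand":0.5},{"rx":0,"ry":0,"rz":0,"dx":0,"dy":0,"dz":0,"hand":0.7},{"rx":0,"ry":0,"rz":0,"dx":0,"dy":0,"dz":0,"hand":0.7},{"rx":0,"ry":0,"rz":0,"dx":0,"dy":0,"dz":0,"hand":0.7}]'>/dev/null; python3 to.py;  python3 -m handwheel '[{"rx":0,"ry":0,"rz":0,"dx":-0.3,"dy":0,"dz":0,"hand":0.7},{"rx":0,"ry":0,"rz":0,"dx":-0.6,"dy":0,"dz":0,"hand":0.7},{"rx":0,"ry":0,"rz":0,"dx":-0.9,"dy":0,"dz":0,"hand":0.7},{"rx":0,"ry":0,"rz":0,"dx":-0.9,"dy":0,"dz":0,"hand":0.7},{"rx":0,"ry":0,"rz":0,"dx":-0.9,"dy":0,"dz":0,"hand":0.7},{"rx":0,"ry":0,"rz":0,"dx":-0.5,"dy":0.5,"dz":0,"hand":0.7},{"rx":0,"ry":0,"rz":0,"dx":0,"dy":0.9,"dz":0,"hand":0.7},{"rx":0,"ry":0,"rz":0,"dx":0,"dy":0.9,"dz":0,"hand":0.7},{"rx":0,"ry":0,"rz":0,"dx":0,"dy":0.6,"dz":0,"hand":0.7},{"rx":0,"ry":0,"rz":0,"dx":0,"dy":0,"dz":0,"hand":0.7},{"rx":0,"ry":0,"rz":0,"dx":0,"dy":0,"dz":0,"hand":0.7}]'>/dev/null; python3 to.py
python3 - <<'E'
from h import *
im={n:cams.read_camera(n)[:,:,::-1] for n in('scene','top')}
for n in im: cv2.imwrite(f'pics/{n}6.png',im[n])
a=im['scene'][130:310,150:470];b=im['top'][60:320,190:490]
a=cv2.resize(a,(800,450),interpolation=cv2.INTER_CUBIC)[:300] if 0 else cv2.resize(a,(480,270),interpolation=cv2.INTER_CUBIC)
b=cv2.resize(b,(375,325),interpolation=cv2.INTER_CUBIC)
c=np.zeros((600,800,3),np.uint8);c[:270,:480]=a;c[270:595,:375]=b;c[275:595,400:800]=cv2.resize(im['scene'][130:210,170:270],(400,320),interpolation=cv2.INTER_CUBIC)
cv2.imwrite('pics/end.png',c)
E
```

```text
t 45.20 tcp [ 542.4 -231.6  328.5] yaw 22.5 tilt [-0. -0.] F [-0.65 -0.15  2.73] M [0.21 0.27 0.  ] open 16.1
t 45.83 tcp [ 542.3 -231.5  328.2] yaw 22.5 tilt [ 0. -0.] F [ 1.22 -0.3   0.52] M [ 0.07  0.03 -0.01] open 61.0
t 47.20 tcp [ 462.5 -264.4  451.3] yaw 22.5 tilt [-0.001 -0.   ] F [-0.58 -0.04  0.88] M [ 0.08 -0.02 -0.04] open 64.1
```

View pics/end.png

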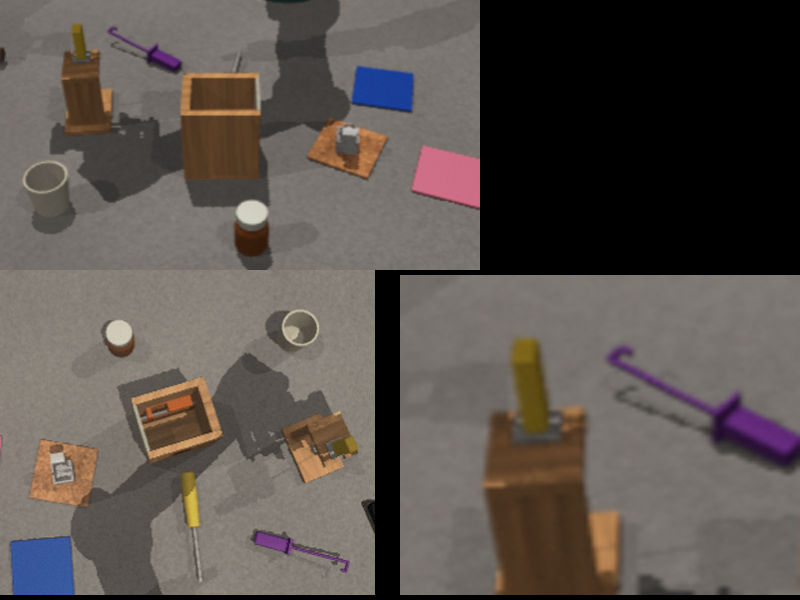

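All in place: the rod hangs in its stand, the cup is upright on the cork mat, the bystanders are where they were and the robot touches nothing. I hand it in.

```bash
python3 -c "
from station import job
print(job.sign_off())"
```

```text
the job is handed in; nothing more can be done
None
```

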